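# Refit four cooling fans to their heat sinks

## Robot

A 6-joint arm with a two-finger parallel gripper is mounted at the origin on the work surface. World frame = base frame: x ahead of the robot, y to its left, z up, the work surface at z = 0. Lengths are in mm, angles in rad, forces in N, time in s.
With the tool pointing down it reaches from about 350 to 875 mm from the base axis. Payload 4.2 kg.
Tool frame: the origin (TCP) lies where the fingers leave the gripper's body, on its centre line; the fingertips stand ahead of it and the grasp point (between the pads) lies 54 mm ahead of it (arm.nose_length is the z of the fingertips in the tool frame, in mm); z points along the fingers, x is the direction in which the jaws open and shut, and the axes are right-handed (so a half turn about z gives the same grasp; the last joint's range is limited). The gripper opens to 85 mm and grips with 20 to 120 N. Pads are 22 mm wide; open, the fingers measure 114 mm over their backs; the gripper's body (76 mm by 85 mm) begins 54 mm behind the grasp point. The pads swing forward as they close: fully open they stand 13 mm farther back than shut.
Start: joints at [1.524, 0.385, 0.008, 0, -1.194, -0.259], TCP at [188.128, 595.993, 303.912] pointing down, gripper open.
Joint ranges: [-3.14, 3.14], [-1.21, 2.06], [-1.07, 1.41], [-3.16, 2.05], [-2.99, -0.16], [-3.1, 3.1]. Speed limits (rad/s): [2.79, 2.79, 3.14, 3.14, 3.14, 3.14].

## Interface

Orientations are given as a unit quaternion [x, y, z, w].
In Python, from bench import arm, imaging, job_done gives the robot as it stands.
- The arm moves only by the shell command python3 -m crank 'ROWS' [OPENING]. ROWS is a JSON object of lists of equal length, an entry for each row: "delta_pos": the shift along the tool's x, y, z in m, a list of three; "twist": the turn about the tool's z in rad. In form: {"delta_pos": [[tx, ty, tz], ...], "twist": [twist, ...]}. A call has 1 to 8 rows; each row shifts and turns the commanded pose from where the row before left it, along the tool's axes as they then stand; what a row does not reach is not made up. A row lasts 1/12 s, in which the tool goes at most 41.7 mm and 7.16 degrees, less where a joint would pass 70% of its speed; a pose out of reach is approached as far as the arm can. A call is refused whole if a number of a shift passes 0.0417 or a number of a turn 0.125, either way. A call with a gripper value outside its range is refused whole. OPENING is the opening, from 0 (shut) to 1 (fully open), set as the call begins (- or left out, the last holds). The fingers move at their own pace and stop on an object; the grip force is fixed at half the most. Time passes only in rows, so rows that do not move let the fingers close. It gives the time, the measured TCP pose, the force and the opening at its end, in the units of the state.
- arm.read_state(): the state, without advancing time (a new reading comes with each control period).
- imaging.get_image(name): name is "scene" or "top" or "wrist"; returns (picture, depth): 420x560x3 uint8, blue, green, red; 420x560 float32, mm along the optical axis (not along the pixel's ray), 0 where there is no reading.
- imaging.camera_model(name): a dict with "vfov" (degrees; the focal length in pixels is half the picture's height over the tangent of half this angle, whatever the lens; pixels are square), "cx", "cy" (the principal point, pixels), "T" (4x4, takes a point from camera to world coordinates); the wrist camera has in their place "hand_eye" (4x4, takes a point from camera to tool coordinates, whose origin is the TCP and whose axes are the tool frame's). Camera axes: x right, y up, looking along -z (the intrinsics and any distortion apply to the point x, -y, -z); pixel columns grow to the right and rows downward; lengths in mm; the calibration is good to about 2 mm. The wrist camera is an equidistant fisheye: a pixel r from the principal point sees the ray r / f radians off the axis. A picture is of the moment at which its call begins: read the wrist's pose just before it. camera_model takes no time and is no camera call.
- job_done(): hands the job in, once; it reports no verdict.
The state is a dict: "clock": time; "joints": joint angles; "joint_vel": joint speeds; "joint_efforts": joint torques, N m; "position": TCP position; "ee_rot": TCP orientation; "contact_force": force on the tool from outside, world axes, zero at the start; "wrist_torque": the same for the moment, N m; "gripper_width": finger opening in mm.
Only numpy, scipy, OpenCV 4.12 (cv2) and the standard library are available. Lean on these libraries where they do the work, as an engineer would, in place of code of your own. Each camera call takes 0.05 s, during which the arm holds its last target.

## Task

The boards are cleaned and their cooling fans have to go back on: put each of the four loose fans, blades up, on the bare heat sink of its own size, centred and square with it, so that it lies flat on the fins. Set the fans down gently, do not drop or throw them, and leave the disk drive and the memory module where they lie.

Things in the scene. Friction and masses are not known exactly. Their poses are not given: they have to be found in the camera images.
- fan40: loose black square-framed cooling fan, the smallest of four: 40 x 40 mm in plan, 20 mm thick, solid straight sides to grip, about 30 g, lying flat with its blades and hub up. Origin: centre of its underside; z up, x and y square to its sides. Any quarter turn is equivalent.
- fan50: loose black square-framed cooling fan, the second smallest of four: 50 x 50 mm in plan, 20 mm thick, solid straight sides to grip, about 45 g, lying flat with its blades and hub up. Origin: centre of its underside; z up, x and y square to its sides. Any quarter turn is equivalent.
- fan60: loose black square-framed cooling fan, the second largest of four: 60 x 60 mm in plan, 25 mm thick, solid straight sides to grip, about 70 g, lying flat with its blades and hub up. Origin: centre of its underside; z up, x and y square to its sides. Any quarter turn is equivalent.
- fan70: loose black square-framed cooling fan, the largest of four: 70 x 70 mm in plan, 25 mm thick, solid straight sides to grip, about 95 g, lying flat with its blades and hub up. Origin: centre of its underside; z up, x and y square to its sides. Any quarter turn is equivalent.
- sink40: fixed bare aluminium heat sink, upright fins, smallest of four: 40 x 40 mm in plan, flat top, in the middle of a blue circuit board 62 x 70 x 2 mm (parts on it up to 9 mm high). Origin: on the sink's vertical axis at the board's underside, on the mat; the fin tops, where the fan sits, are 30 mm above it. z up, x and y square to the sink's sides.
- sink50: fixed bare aluminium heat sink, upright fins, second smallest of four: 50 x 50 mm in plan, flat top, in the middle of a blue circuit board 72 x 80 x 2 mm (parts on it up to 9 mm high). Origin: on the sink's vertical axis at the board's underside, on the mat; the fin tops, where the fan sits, are 30 mm above it. z up, x and y square to the sink's sides.
- sink60: fixed bare aluminium heat sink, upright fins, second largest of four: 60 x 60 mm in plan, flat top, in the middle of a blue circuit board 82 x 90 x 2 mm (parts on it up to 9 mm high). Origin: on the sink's vertical axis at the board's underside, on the mat; the fin tops, where the fan sits, are 30 mm above it. z up, x and y square to the sink's sides.
- sink70: fixed bare aluminium heat sink, upright fins, largest of four: 70 x 70 mm in plan, flat top, in the middle of a blue circuit board 92 x 100 x 2 mm (parts on it up to 9 mm high). Origin: on the sink's vertical axis at the board's underside, on the mat; the fin tops, where the fan sits, are 30 mm above it. z up, x and y square to the sink's sides.
- drive: bystander: loose flat dark-metal disk drive with a white label, 100 x 70 x 9.5 mm (long side along x), lying flat. Origin: centre of its underside. To be left alone.
- memory: bystander: loose green memory module with black chips, 30 x 68 x 4 mm (long side along y), lying flat. Origin: centre of its underside. To be left alone. Everything stands on a green bench mat whose top is 3 mm above the work surface.
Not all that is in view belongs to the job. What is shaped like the fan50 but orange or red is not meant.

How it is judged:
By the outcome, as a careful person would: the job done as asked, in the order asked, and still so for the second after the job is handed in, with the robot touching nothing.
It also fails if it takes over 107 s, if anything falls off the work surface, if the arm or the gripper's body presses on something with over 40 N, if the wrist force passes 120 N, or if a joint passes its speed limit or range.

## Working session

There is one attempt and no reset: what is moved stays moved. The work goes in short steps, Python scripts to look and compute and a shell command to move; the robot and the scene stay as the last step left them, time stands still between calls to the robot, and variables do not carry over. Pictures are saved under pics/ and viewed, and the job is handed in when it is done.

```bash
ls; mkdir -p pics; cat > h.py <<'E'
import numpy as np, cv2
from bench import arm, imaging
from scipy.spatial.transform import Rotation as R
def snap(n,f):
    s=arm.read_state(); p,d=imaging.get_image(n); cv2.imwrite(f'pics/{f}.png',p); np.savez(f'pics/{f}.npz',p=p,d=d,pos=s['position'],rot=s['ee_rot']); return s,p,d
def world(n,d):
    m=imaging.camera_model(n); H,W=d.shape; f=H/2/np.tan(np.radians(m['vfov']/2))
    u,v=np.meshgrid(np.arange(W),np.arange(H)); x=(u-m['cx'])/f*d; y=(v-m['cy'])/f*d
    P=np.stack([x,-y,-d,np.ones_like(d)],-1); return (P@np.array(m['T']).T)[...,:3]
E
python3 - <<'E'
from h import *
print(arm.read_state()); print(arm.nose_length)
for n in('top','scene','wrist'):
    s,p,d=snap(n,n+'0'); print(n,imaging.camera_model(n))
E
```

```text
pics
{'clock': 0.0, 'joints': array([ 1.52357419e+00,  3.85567971e-01,  6.61458704e-03, -5.07747520e-04,
       -1.19398297e+00, -2.58601978e-01]), 'joint_vel': array([-0.00062173,  0.00069281,  0.00107754,  0.00011507, -0.00066631,
       -0.00090219]), 'joint_efforts': array([-6.51799928e-04, -3.92291486e+01,  1.88401580e+01,  4.18607309e+00,
       -4.63016637e-03,  3.71000963e-07]), 'position': array([188.01843795, 595.60185058, 302.80881477]), 'ee_rot': array([-5.91075872e-01,  8.06615220e-01, -6.83892578e-04, -8.56096208e-04]), 'contact_force': array([ 1.26928557, -0.54075125,  0.69058364]), 'wrist_torque': array([-0.00105592,  0.01393656, -0.04093185]), 'gripper_width': 85.32414082842416}
72.6
top {'vfov': 47.43727655136706, 'cx': 283.7074449132003, 'cy': 213.5132252949439, 'T': array([[ 3.02639577e-02,  9.96531304e-01, -7.75206664e-02,
         4.43333913e+02],
       [-9.99327150e-01,  2.85585759e-02, -2.30142460e-02,
        -1.76738973e+01],
       [-2.07205367e-02,  7.81650087e-02,  9.96725083e-01,
         1.12722928e+03],
       [ 0.00000000e+00,  0.00000000e+00,  0.000
[... 207 characters left out ...]
03],
       [ 9.99949058e-01,  8.85655736e-03, -4.84176583e-03,
        -7.56505690e+00],
       [-3.68144049e-03,  7.66653532e-01,  6.42050472e-01,
         6.08608487e+02],
       [ 0.00000000e+00,  0.00000000e+00,  0.00000000e+00,
         1.00000000e+00]])}
wrist {'vfov': 65.70646984690485, 'cx': 281.8166783283031, 'cy': 213.68072582548643, 'hand_eye': array([[ 9.99999353e-01, -9.65539084e-04, -6.01523399e-04,
        -7.31419707e-01],
       [-1.10803173e-03, -9.46455510e-01, -3.22832370e-01,
        -8.19257561e+01],
       [-2.57607864e-04,  3.22832828e-01, -9.46455968e-01,
        -7.00355012e+01],
       [ 0.00000000e+00,  0.00000000e+00,  0.00000000e+00,
         1.00000000e+00]])}
```

View pics/top0.png

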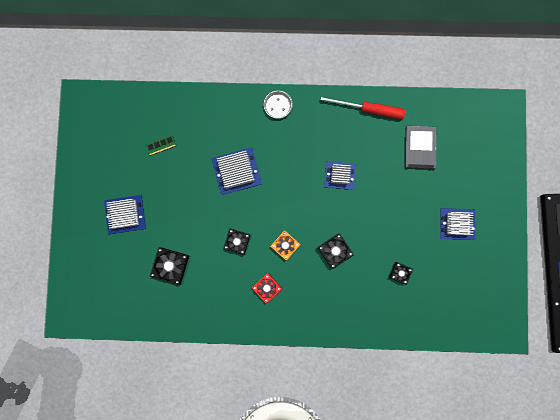

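View pics/scene0.png

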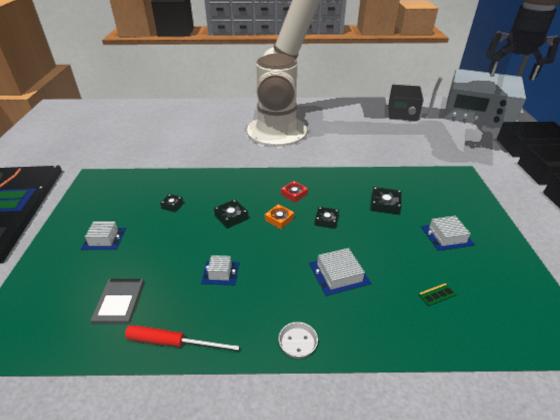

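View pics/wrist0.png

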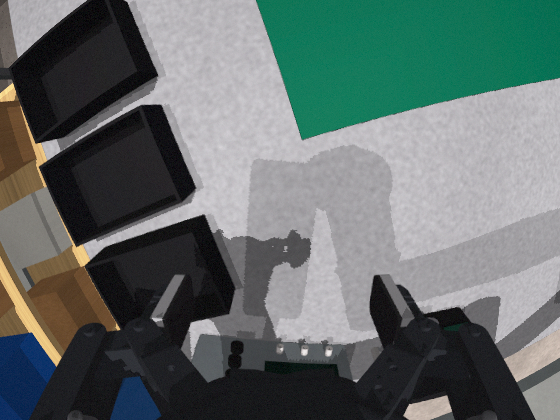

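The top view shows black fans at about (169,265), (237,241), (335,251) and (400,273), and sinks at (124,213), (237,171), (340,175) and (459,223). The orange and red decoys are at (285,245) and (266,288).

```bash
cat > m0.py <<'E'
from h import *
z=np.load('pics/top0.npz'); p,d=z['p'],z['d']; W=world('top',d)
m=imaging.camera_model('top');T=np.array(m['T']);f=210/np.tan(np.radians(m['vfov']/2))
def ray(u,v,zz):
    r=T[:3,:3]@np.array([(u-m['cx'])/f,-(v-m['cy'])/f,-1]); t=(zz-T[2,3])/r[2]; return (T[:3,3]+t*r)
print('mat z',np.median(W[300:330,300:500,2]),np.median(W[100:110,80:200,2]))
hsv=cv2.cvtColor(p,cv2.COLOR_BGR2HSV)
for n,(u,v),zz in [('f70?',(169,265),28),('f50?',(237,241),23),('f60?',(335,251),28),('f40?',(400,273),23)]:
    h=26;sub=hsv[v-h:v+h,u-h:u+h]; mask=((sub[...,2]<75)|((sub[...,1]<90))).astype(np.uint8)
    k,l,st,c=cv2.connectedComponentsWithStats(mask); i=l[h,h] if l[h,h] else 1+np.argmax(st[1:,4])
    ys,xs=np.nonzero(l==i); H=W[ys+v-h,xs+u-h,2]
    pts=np.array([ray(x+u-h,y+v-h,zz)[:2] for x,y in zip(xs,ys)],np.float32)
    print(n,cv2.minAreaRect(pts),np.sqrt(len(ys))*1108/f,'z90',np.percentile(H,[50,90]))
for n,(u,v) in [('a',(124,213)),('b',(237,171)),('c',(340,175)),('d',(459,223))]:
    h=28;sub=W[v-h:v+h,u-h:u+h]; q=sub[(sub[...,2]>24)&(sub[...,2]<45)]
    print(n,cv2.minAreaRect(q[:,:2].astype(np.float32)),len(q),np.percentile(q[:,2],[50,90]))
    sh=hsv[v-h:v+h,u-h:u+h]; mask=((sh[...,0]>100)&(sh[...,0]<130)&(sh[...,1]>120))
    ys,xs=np.nonzero(mask); pts=np.array([ray(x+u-h,y+v-h,5)[:2] for x,y in zip(xs,ys)],np.float32); print('  board',cv2.minAreaRect(pts))
E
python3 m0.py
```

```text
mat z 3.198754581153139 3.599325264080221
f70? ((399.2725830078125, 267.8015441894531), (75.54037475585938, 75.38674926757812), 75.98554229736328) 75.82811296784479 z90 [21.48773506 29.16398047]
f50? ((459.1476135253906, 115.45133972167969), (52.513511657714844, 54.9886360168457), 75.2868423461914) 53.417753553540884 z90 [18.26264778 24.71682083]
f60? ((444.2752380371094, -109.38997650146484), (60.552734375, 69.39334869384766), 35.2086296081543) 65.40258191869863 z90 [21.20860342 29.28659167]
f40? ((398.4288330078125, -261.27838134765625), (44.76178741455078, 46.833343505859375), 66.43992614746094) 45.72073045248891 z90 [18.52185081 24.55186546]
a ((518.6304931640625, 386.24761962890625), (60.810638427734375, 61.584877014160156), 10.757596969604492) 400 [31.70006679 35.27519624]
  board ((518.173095703125, 385.74273681640625), (82.22331237792969, 90.53195190429688), 10.277223587036133)
b ((629.604248046875, 124.6123275756836), (70.96343231201172, 70.14038848876953), 17.025585174560547) 626 [31.47365054 35.39322339]
  board ((629.3703002929688, 124.17507934570312), (92.48804473876953, 99.93633270263672), 17.073049545288086)
c ((626.001220703125, -120.79611206054688), (39.52850341796875, 40.69765090942383), 87.9154052734375) 193 [31.41783972 35.07003341]
  board ((625.8671264648438, -121.05487060546875), (70.03997039794922, 62.27257537841797), 86.73114776611328)
d ((518.968505859375, -396.4803466796875), (51.141693115234375, 50.615718841552734), 88.24790954589844) 222 [32.73753484 35.73547158]
  board ((518.7843627929688, -396.95477294921875), (72.5532455444336, 78.94999694824219), 0.2797098457813263)
```

```bash
cat >> h.py <<'E'
def yaw(s=None):
    s=s or arm.read_state(); M=R.from_quat(s['ee_rot']).as_matrix(); return np.degrees(np.arctan2(M[1,0],M[0,0]))
def plan(x,y,z,psi):
    s=arm.read_state(); M=R.from_quat(s['ee_rot']).as_matrix(); dp=np.array([x,y,z])-s['position']
    c=np.radians(yaw(s)); X=np.array([np.cos(c),np.sin(c),0]);Y=np.array([np.sin(c),-np.cos(c),0])
    dt=np.array([X@dp,Y@dp,-dp[2]]); tw=(yaw(s)-psi+180)%360-180
    n=max(np.linalg.norm(dt)/41.7,abs(np.radians(tw))/.125)
    print('clock %.2f pos %s yaw %.2f tilt %s | d_tool mm %s twist %.4f rad, rows>=%.1f'%(s['clock'],s['position'].round(1),yaw(s),M[:2,2].round(4),dt.round(1),np.radians(tw),n))
    c2=np.radians(psi)
    print('   force',s['contact_force'].round(1),'w',round(s['gripper_width'],1))
def wpts(f):
    'tool-frame and world points of saved wrist frame'
    z=np.load(f'pics/{f}.npz'); p,d=z['p'],z['d']; m=imaging.camera_model('wrist'); F=210/np.tan(np.radians(m['vfov']/2))
    v,u=np.mgrid[:420,:560]; a=(u-m['cx']);b=(v-m['cy']); r=np.hypot(a,b)+1e-9; th=r/F
    C=np.stack([np.tan(th)*a/r*d,-np.tan(th)*b/r*d,-d],-1)
    he=np.array(m['hand_eye']); Tt=C@he[:3,:3].T+he[:3,3]
    Wd=Tt@R.from_quat(z['rot']).as_matrix().T+z['pos']
    return p,d,Tt,Wd
E
python3 - <<'E'
from h import *
p,d,T,W=wpts('wrist0')
for v,u in [(282,180),(290,180),(300,175),(282,382),(290,385),(300,390),(275,183),(150,300),(60,400)]: print(v,u,T[v,u].round(1),W[v,u].round(1))
t=T[(d>0)&(T[...,2]<90)&(abs(T[...,0])<70)&(abs(T[...,1])<15)]; print(t[:,2].max(),np.percentile(t[:,2],[90,99]))
plan(399,268,250,-104)
E
```

```text
282 180 [-45.3  -9.7  48.8] [210.8 635.8 254. ]
290 180 [-43.3  -9.9  42. ] [210.5 633.8 260.9]
300 175 [-43.9  -8.7  36. ] [209.5 634.8 266.9]
282 382 [43.3 -9.8 48.9] [184.3 551.3 254.2]
290 385 [ 42.6 -10.1  41.8] [184.7 551.9 261.2]
300 390 [42.8 -9.6 34.8] [184.2 551.8 268.2]
275 183 [-45.7  -9.6  55.3] [210.9 636.2 247.5]
150 300 [ 20.4 -32.1 303.3] [ 2.123e+02  5.660e+02 -3.000e-01]
60 400 [ 136.4 -143.8  301.2] [283.9 421.7   2. ]
60.28935922980267 [34.02984318 54.43433106]
clock 0.15 pos [188.  595.7 303.1] yaw -107.53 tilt [-0.0004 -0.0016] | d_tool mm [ 249.  -299.9   53.1] twist -0.0616 rad, rows>=9.4
   force [-0.  -0.1  0.4] w 85.4
```

```bash
python3 -m crank '{"delta_pos": [[0.025,-0.03,0.005],[0.025,-0.03,0.005],[0.025,-0.03,0.005],[0.025,-0.03,0.005],[0.025,-0.03,0.005],[0.025,-0.03,0.005],[0.025,-0.03,0.005],[0.025,-0.03,0.005]], "twist": [0,0,0,0,0,0,0,0]}' 1; python3 -m crank '{"delta_pos": [[0.025,-0.03,0.006],[0.024,-0.03,0.006],[0,0,0],[0,0,0]], "twist": [0,0,-0.06,0]}'
python3 - <<'E'
from h import *
snap('wrist','w1'); plan(399,268,250,-104)
E
```

```text
clock: 0.82
position: [357.2, 331.1, 263.7]
ee_rot: [-0.591, 0.806, 0.0, -0.0]
contact_force: [0.7, 0.4, 0.9]
gripper_width: 85.0
clock: 1.15
position: [399.9, 266.2, 251.4]
ee_rot: [-0.614, 0.789, -0.0, -0.001]
contact_force: [1.0, 0.4, 0.5]
gripper_width: 85.7
clock 1.20 pos [399.6 267.4 251.8] yaw -104.26 tilt [-0.0002 -0.0002] | d_tool mm [-0.4  0.7  1.8] twist -0.0045 rad, rows>=0.0
   force [-0.6  0.5 -0.2] w 85.5
```

View pics/w1.png

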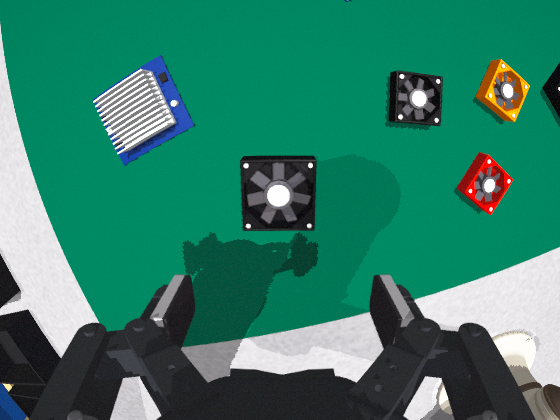

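```bash
cat >> h.py <<'E'
def square(f,u,v,ztop,size,rad=None,tol=5):
    """fit a square of known size to depth points at height ztop near pixel (wrist frame f); robust to noise: maximise in-minus-out"""
    from scipy.optimize import minimize
    p,d,T,W=wpts(f); c0=W[v,u,:2]
    q=W[(d>0)&(abs(W[...,2]-ztop)<tol)]; q=q[np.hypot(*(q[:,:2]-c0).T)<size*.85][:,:2].astype(np.float32)
    r=cv2.minAreaRect(q)
    # trimmed: percentile extents at best angle
    best=None
    for a in np.arange(0,90,.25):
        c,s=np.cos(np.radians(a)),np.sin(np.radians(a)); x=q@[c,s]; y=q@[-s,c]
        x0,x1=np.percentile(x,[1,99]); y0,y1=np.percentile(y,[1,99])
        A=(x1-x0)*(y1-y0)
        if best is None or A<best[0]:
            m=np.array([(x0+x1)/2,(y0+y1)/2]); best=(A,a,m[0]*c-m[1]*s,m[0]*s+m[1]*c,x1-x0,y1-y0)
    zz=W[(d>0)&(np.hypot(W[...,0]-best[2],W[...,1]-best[3])<size*.6)][:,2]
    print(f,'minrect',np.round(r[0],1),np.round(r[1],1),round(r[2],1),'| trim ang %.2f c (%.1f,%.1f) size %.1f %.1f'%best[1:],'n',len(q),'z95 %.1f'%np.percentile(zz,90))
    return best[2],best[3],best[1]
E
python3 - <<'E'
from h import *
square('w1',278,192,28,70); square('w1',418,98,23,50); square('w1',140,105,33,60)
p,d,T,W=wpts('w1'); print('mat',[W[v,u].round(1) for v,u in[(100,330),(250,100),(120,240)]])
E
```

```text
w1 minrect [400.2 270.2] [70.1 70.3] 76.0 | trim ang 75.75 c (400.3,270.1) size 68.7 69.4 n 2605 z95 272.9
w1 minrect [461.1 116.5] [50.7 50.5] 75.1 | trim ang 74.75 c (461.2,116.4) size 49.8 49.3 n 1469 z95 23.2
w1 minrect [517.5 386. ] [61.  61.7] 9.8 | trim ang 10.00 c (517.4,385.7) size 59.9 59.6 n 1874 z95 33.4
mat [array([475.1, 199.3,   1.6]), array([383.2, 498.2,   3.5]), array([477.2, 289. ,   2.5])]
```

```bash
python3 -m crank '{"delta_pos": [[-0.003,0,0.03],[0,0,0.035],[0,0,0.035],[0,0,0.035],[0,0,0.025],[0,0,0.018],[0,0,0],[0,0,0]], "twist": [0,0,0,0,0,0,0,0]}' 1; python3 -m crank '{"delta_pos": [[0,0,0],[0,0,0],[0,0,0],[0,0,0]], "twist": [0,0,0,0]}' 0
python3 - <<'E'
from h import *
snap('wrist','w2'); plan(400.2,270.2,140,-104)
E
```

```text
clock: 1.87
position: [399.6, 272.1, 73.5]
ee_rot: [-0.616, 0.788, -0.0, -0.001]
contact_force: [-0.1, 0.7, 0.5]
gripper_width: 85.2
clock: 2.2
position: [400.5, 272.3, 75.7]
ee_rot: [-0.615, 0.788, 0.001, 0.002]
contact_force: [-3.3, 1.7, 7.2]
gripper_width: 68.7
clock 2.25 pos [400.6 272.3  75.7] yaw -104.06 tilt [0.0025 0.0032] | d_tool mm [  2.2  -0.2 -64.3] twist -0.0010 rad, rows>=1.5
   force [-2.8  1.9  7.6] w 68.5
```

View pics/w2.png

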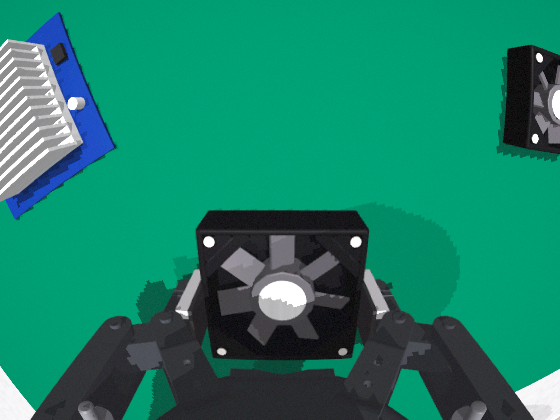

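Fan70 is between the pads with its hub at about (282,298), and the width reads 68.5 mm. I'll lift it and check how it sits in the grip.

```bash
python3 -m crank '{"delta_pos": [[0,0,-0.02],[0,0,-0.03],[0,0,-0.03],[0,0,-0.03],[0,0,0]], "twist": [0,0,0,0,0]}'
cat >> h.py <<'E'
def held(f,size,zlo=30,zhi=75):
    "fan held: top-face fit in tool frame"
    p,d,T,W=wpts(f)
    v,u=np.mgrid[:420,:560]
    dark=p.max(-1)<60
    k=(d>0)&(T[...,2]>zlo)&(T[...,2]<zhi)&(abs(T[...,0])<size/2-3)&(abs(T[...,1])<size*.7)&(u>120)&(u<440)&(v<400)
    q=T[k]
    # plane from hi-percentile surface: iterate on the nearest face (top) using frame pixels
    x=q[:,0];y=q[:,1];z=q[:,2]
    edge=(abs(x)>size/2-12)
    for _ in range(6):
        A=np.c_[x[edge],y[edge],np.ones(edge.sum())]; c=np.linalg.lstsq(A,z[edge],rcond=None)[0]
        res=z-(x*c[0]+y*c[1]+c[2]); edge=(abs(res)<3)&((abs(x)>size/2-12)|True)
    print('top plane slope',c[:2].round(3),'z0 %.1f'%c[2],'n',edge.sum(),'std %.2f'%res[edge].std())
    t=q[edge]; yy=np.percentile(t[:,1],[.5,99.5]); print('y ext',yy.round(1))
    for xx in np.linspace(-size/2+8,size/2-8,7):
        s=t[abs(t[:,0]-xx)<3]; print('  x %.0f ymin %.1f ymax %.1f'%(xx,np.percentile(s[:,1],1),np.percentile(s[:,1],99)))
E
python3 - <<'E'
from h import *
snap('wrist','w3'); plan(629.5,124.5,200,-73); held('w3',70)
E
```

```text
clock: 2.67
position: [402.1, 273.4, 190.2]
ee_rot: [-0.616, 0.788, 0.001, 0.007]
contact_force: [0.7, 1.5, -0.7]
gripper_width: 69.0
clock 2.72 pos [401.  272.4 187.6] yaw -104.08 tilt [0.0057 0.0072] | d_tool mm [  87.9 -257.6  -12.4] twist -0.5424 rad, rows>=6.5
   force [-0.1 -0.  -2.4] w 68.6
top plane slope [-0.023  0.005] z0 55.2 n 5634 std 1.62
y ext [-36.   32.1]
  x -27 ymin -35.9 ymax 19.8
  x -18 ymin -35.8 ymax 28.5
  x -9 ymin -36.0 ymax 32.1
  x 0 ymin -35.9 ymax 32.2
  x 9 ymin -36.0 ymax 32.1
  x 18 ymin -36.0 ymax 27.3
  x 27 ymin -36.0 ymax 19.0
```

View pics/w3.png

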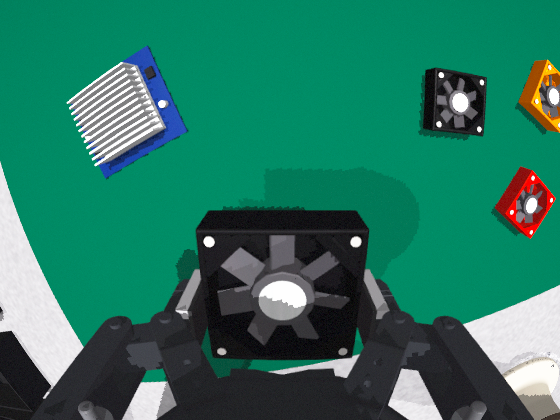

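```bash
cat >> h.py <<'E'
def dots(f,size,th,rough=None):
    "4 corner dots of held fan -> rigid square fit in tool frame (x,y,z,angle,halfspacing,tilt)"
    p,d,T,W=wpts(f); m=imaging.camera_model('wrist'); F=210/np.tan(np.radians(m['vfov']/2))
    he=np.array(m['hand_eye'])
    g=((p.min(-1)>130)).astype(np.uint8); g[:180]=0; g[385:]=0; g[:,:150]=0; g[:,420:]=0
    k,l,st,c=cv2.connectedComponentsWithStats(g)
    out=[]
    for i in range(1,k):
        if 8<st[i,4]<300 and st[i,2]<20 and st[i,3]<20:
            u,v=c[i]; a,b=u-m['cx'],v-m['cy']; r=np.hypot(a,b); t=np.tan(r/F)
            ray=he[:3,:3]@np.array([t*a/r,-t*b/r,-1]); dd=np.median(d[l==i]); P=he[:3,3]+ray*dd
            Q=he[:3,3]+ray*(th-he[2,3])/ray[2]
            out.append((u,v,st[i,4])); print('dot',np.round((u,v),1),st[i,4],'depthpt',P.round(1),'planept',Q[:2].round(2))
E
python3 - <<'E'
from h import *
dots('w3',70,47.7)
E
```

```text
dot [208.5 241.2] 101 depthpt [-30.2 -30.1  47.6] planept [-30.18 -30.11]
dot [355.5 241.4] 95 depthpt [ 28.8 -30.2  47.4] planept [ 28.9  -30.08]
dot [380.1 314. ] 40 depthpt [36.8 -8.2 27.6] planept [44.52  6.92]
dot [221.1 351.2] 46 depthpt [-30.2  28.9  47.4] planept [-30.28  29.14]
dot [342.5 351.2] 36 depthpt [28.8 28.5 47.1] planept [29.   29.12]
dot [158.5 383. ] 54 depthpt [-153.7  229.4  190.3] planept [-69.96  58.87]
```

```bash
python3 - <<'E'
from h import *
plan(505,86.5,200,-73)
E
```

```text
clock 2.72 pos [401.  272.4 187.6] yaw -104.08 tilt [0.0057 0.0072] | d_tool mm [ 155.  -146.1  -12.4] twist -0.5424 rad, rows>=5.1
   force [-0.1 -0.  -2.4] w 68.6
```

```bash
python3 -m crank '{"delta_pos": [[0.026,-0.024,-0.002],[0.026,-0.024,-0.002],[0.026,-0.025,-0.002],[0.026,-0.025,-0.002],[0.026,-0.024,-0.002],[0.025,-0.024,-0.002],[0,0,0],[0,0,0]], "twist": [0,0,0,0,0,0,-0.1,-0.1]}';python3 -m crank '{"delta_pos": [[0,0,0],[0,0,0],[0,0,0],[0,0,0],[0,0,0]], "twist": [-0.11,-0.11,-0.12,0,0]}'
python3 - <<'E'
from h import *
snap('wrist','w4'); plan(505,86.5,200,-73); dots('w4',70,47.7)
E
```

```text
clock: 3.38
position: [503.8, 83.0, 194.7]
ee_rot: [-0.691, 0.723, 0.001, -0.001]
contact_force: [-0.7, -0.3, -1.2]
gripper_width: 68.8
clock: 3.8
position: [503.3, 85.0, 195.1]
ee_rot: [0.802, -0.597, -0.001, 0.001]
contact_force: [-0.1, 0.3, -1.3]
gripper_width: 68.7
clock 3.85 pos [503.4  85.1 195.3] yaw -73.32 tilt [-0.0012 -0.0004] | d_tool mm [-0.9 -1.9 -4.7] twist -0.0057 rad, rows>=0.1
   force [ 0.2  0.  -2.1] w 68.7
dot [208.3 241.2] 99 depthpt [-30.7 -30.7  47.6] planept [-30.7  -30.64]
dot [355.1 241.3] 99 depthpt [ 28.3 -30.7  47.5] planept [ 28.31 -30.66]
dot [366.8 260. ] 13 depthpt [ 71.4  41.7 171.9] planept [ 34.14 -22.09]
dot [183.7 313.8] 46 depthpt [-38.6  -8.8  27.7] planept [-46.23   6.33]
dot [221.3 351.3] 35 depthpt [-30.6  28.4  47.4] planept [-30.65  28.66]
dot [342.4 351.3] 51 depthpt [28.4 28.4 47.4] planept [28.46 28.6 ]
dot [281.  360.5] 22 depthpt [ -1.8 158.8 173.8] planept [-1.49 34.  ]
dot [307.  362.8] 13 depthpt [ 24.7 160.6 171.8] planept [11.42 35.89]
```

View pics/w4.png

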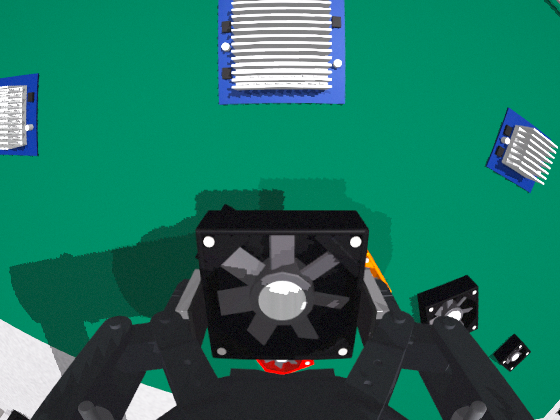

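```bash
python3 -m crank '{"delta_pos": [[0,-0.035,0],[0,-0.012,0],[0,0,0],[0,0,0]], "twist": [0,0,0,0]}'
python3 - <<'E'
from h import *
for i in range(4): print(imaging.camera_model('wrist')['hand_eye'][:3,3], imaging.camera_model('top')['T'][:3,3])
snap('wrist','w5'); plan(505,86.5,200,-73); p,d,T,W=wpts('w5'); cv2.imwrite('pics/w5c.png',p[:200])
square('w5',282,85,33,70)
E
```

```text
clock: 4.18
position: [548.6, 98.9, 195.1]
ee_rot: [0.802, -0.597, -0.001, 0.001]
contact_force: [-0.7, -0.7, -2.2]
gripper_width: 68.5
[ -1.18372978 -82.51612687 -70.03321732] [ 443.33391342  -17.67389734 1127.22928357]
[ -1.18372978 -82.51612687 -70.03321732] [ 443.33391342  -17.67389734 1127.22928357]
[ -1.18372978 -82.51612687 -70.03321732] [ 443.33391342  -17.67389734 1127.22928357]
[ -1.18372978 -82.51612687 -70.03321732] [ 443.33391342  -17.67389734 1127.22928357]
clock 4.23 pos [548.   98.7 195.2] yaw -73.24 tilt [-0.0021 -0.0004] | d_tool mm [-0.8 44.7 -4.8] twist -0.0042 rad, rows>=1.1
   force [-0.8 -0.3 -1.5] w 68.6
w5 minrect [628.9 124.4] [70.2 70.3] 16.9 | trim ang 16.50 c (629.0,124.5) size 69.1 68.5 n 3690 z95 33.4
```

View pics/w5.png

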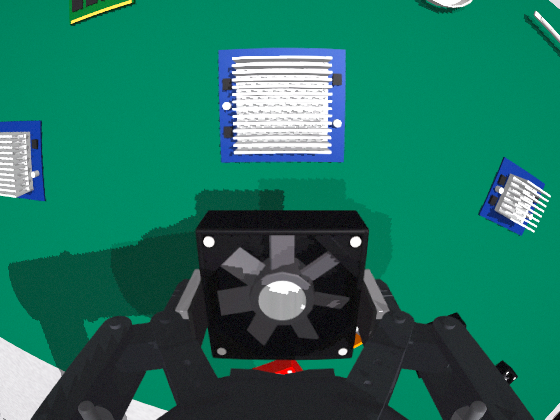

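```bash
sed -i "s/np.savez(f'pics\/{f}.npz',p=p,d=d,/np.savez(f'pics\/{f}.npz',p=p,d=d,he=imaging.camera_model('wrist')['hand_eye'],/; s/he=np.array(m\['hand_eye'\])/he=np.load(f'pics\/{f}.npz')['he']/" h.py
cat >> h.py <<'E'
def place(sx,sy,sang,fx,fy,fang=0):
    "tool shift to bring fan at tool (fx,fy,fang deg about tool z) onto sink; twist first then shift"
    s=arm.read_state(); y=yaw(s)
    e=((sang-(y-fang))+45)%90-45   # needed change in psi
    psi=y+e; c=np.radians(psi); X=np.array([np.cos(c),np.sin(c)]);Y=np.array([np.sin(c),-np.cos(c)])
    t=np.array([sx,sy])-fx*X-fy*Y; dp=t-s['position'][:2]
    print('clock %.2f z %.1f yaw %.2f: twist %.4f then shift tool (%.1f,%.1f)'%(s['clock'],s['position'][2],y,-np.radians(e),X@dp,Y@dp))
E
python3 - <<'E'
from h import *
snap('wrist','w6');s=square('w6',282,105,33,70);  dots('w6',70,47.5); place(628.9,124.4,16.9,-1.1,-1.0)
E
```

```text
w6 minrect [629.2 124.6] [69.9 70.3] 17.0 | trim ang 17.00 c (629.1,124.5) size 69.2 68.5 n 3594 z95 33.3
dot [208.3 241.2] 99 depthpt [-30.7 -30.7  47.6] planept [-30.65 -30.73]
dot [355.2 241.3] 98 depthpt [ 28.3 -30.7  47.5] planept [ 28.27 -30.73]
dot [376.2 305.2] 10 depthpt [ 35.4 -10.7  31.1] planept [41.33  1.01]
dot [183.7 313.9] 43 depthpt [-38.6  -8.7  27.7] planept [-46.18   6.22]
dot [380.1 313.9] 42 depthpt [36.4 -8.8 27.7] planept [44.01  6.12]
dot [356.7 328.4] 9 depthpt [33.9 14.3 47.9] planept [33.76 14.01]
dot [221.2 351.2] 34 depthpt [-30.6  28.3  47.3] planept [-30.65  28.45]
dot [342.3 351.3] 50 depthpt [28.3 28.1 47.2] planept [28.37 28.38]
dot [289.3 371. ] 13 depthpt [  6.8 172.9 171.9] planept [ 2.71 41.58]
clock 4.28 z 195.4 yaw -73.22: twist -0.0020 then shift tool (-0.1,-84.1)
```

```bash
python3 -m crank '{"delta_pos": [[0,-0.028,0],[0,-0.030,0],[0,-0.0262,0],[0,0,0.03],[0,0,0.03],[0,0,0.02],[0,0,0],[0,0,0]], "twist": [-0.004,0,0,0,0,0,0,0]}'
python3 - <<'E'
from h import *
snap('wrist','w7'); place(629.1,124.5,17.0,-1.15,-1.15); snap('scene','s1')
E
```

```text
clock: 4.95
position: [628.4, 123.1, 115.2]
ee_rot: [0.804, -0.594, -0.001, 0.001]
contact_force: [0.6, -0.4, -0.5]
gripper_width: 68.6
clock 5.00 z 116.9 yaw -72.89: twist 0.0019 then shift tool (0.1,1.3)
```

View pics/w7.png

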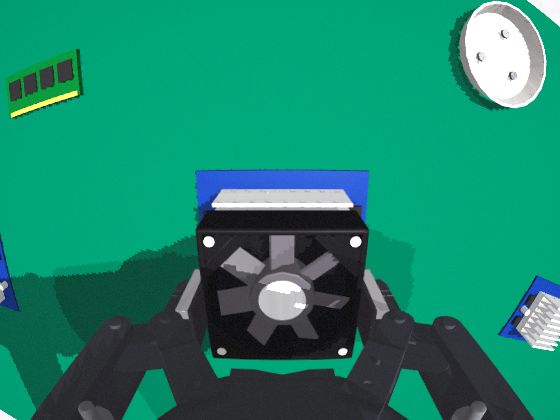

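```bash
python3 -m crank '{"delta_pos": [[0,0,0.004],[0,0,0.002],[0,0,0]], "twist": [0,0,0]}'; python3 - <<'E'
from h import *
for i in range(4): place(629.1,124.5,17.0,-1.15,-1.15); imaging.get_image('top')
print(arm.read_state()['contact_force'])
E
```

```text
clock: 5.3
position: [629.4, 123.6, 110.5]
ee_rot: [0.804, -0.594, 0.0, -0.0]
contact_force: [-0.2, 0.4, -1.1]
gripper_width: 69.0
clock 5.30 z 110.5 yaw -72.93: twist 0.0013 then shift tool (0.2,1.1)
clock 5.35 z 110.5 yaw -72.92: twist 0.0014 then shift tool (0.2,1.2)
clock 5.40 z 110.4 yaw -72.91: twist 0.0015 then shift tool (0.2,1.2)
clock 5.45 z 110.4 yaw -72.91: twist 0.0015 then shift tool (0.2,1.3)
[-0.09842137  0.55907943 -1.64616202]
```

```bash
python3 -m crank '{"delta_pos": [[0,0.0012,0.002],[0,0,0.001],[0,0,0.001],[0,0,0]], "twist": [0.0015,0,0,0]}'; python3 - <<'E'
from h import *
p,d,T,W=wpts('w7')
k=(abs(W[...,2]-33)<4)&(abs(T[...,0])<60)&(T[...,1]>-60)&(np.arange(420)[:,None]<215); q=T[k]; print(len(q),np.percentile(q[:,1],[.5,1,5]),np.percentile(q[:,0],[.5,1,99,99.5]))
place(629.1,124.5,17.0,-1.15,-1.15)
E
```

```text
clock: 5.83
position: [628.2, 123.2, 105.9]
ee_rot: [0.804, -0.595, 0.0, 0.0]
contact_force: [0.8, -0.3, -0.6]
gripper_width: 68.5
763 [-36.6826775  -36.63690035 -36.51630693] [-35.57562039 -35.43223875  33.16439225  33.52305165]
clock 5.83 z 105.9 yaw -72.99: twist 0.0001 then shift tool (0.1,-0.1)
```

```bash
python3 - <<'E'
from h import *
snap('wrist','w8')
for f in('w7','w8'):
  p,d,T,W=wpts(f); print(np.load(f'pics/{f}.npz')['he'][:3,3].round(2), np.load(f'pics/{f}.npz')['pos'])
  for u in (240,260,283,300,330):
    col=T[:,u]; 
    for v in range(150,245):
        if abs(W[v,u,2]-33)<5 : print(f,u,v,T[v,u].round(1),W[v,u,2].round(1),'end', end=' '); break
    vs=[v for v in range(170,260) if abs(col[v,2]-47.5)<2]; print('fan first',vs[:1],T[vs[0],u].round(1))
cv2.imwrite('pics/w8c.png',cv2.resize(cv2.imread('pics/w8.png')[150:250,180:390],None,fx=3.5,fy=3.5))
E
```

```text
[ -1.19 -82.52 -70.04] [628.4466653  123.12983266 115.19930412]
w7 240 200 [-22.2 -36.5  86.2] 28.8 end fan first [227] [-17.7 -36.2  49.3]
w7 260 201 [-12.  -36.3  84.9] 30.2 end fan first [227] [ -9.8 -36.3  49.1]
w7 283 200 [ -0.6 -36.3  86.7] 28.4 end fan first [228] [ -0.7 -35.9  49.3]
w7 300 200 [  8.  -36.3  86.9] 28.2 end fan first [228] [  6.  -35.9  49.3]
w7 330 201 [ 23.  -36.3  85.3] 29.8 end fan first [228] [ 17.9 -36.1  48.7]
[ -1.19 -82.52 -70.03] [628.22066633 123.17276974 105.91335964]
w8 240 206 [-21.2 -36.   77.6] 28.3 end fan first [228] [-17.7 -36.   48.8]
w8 260 206 [-11.5 -36.2  77.1] 28.8 end fan first [228] [ -9.7 -36.3  48.1]
w8 283 206 [ -0.6 -36.   77.7] 28.2 end fan first [229] [ -0.7 -36.   47.9]
w8 300 206 [  7.4 -36.3  76.7] 29.2 end fan first [228] [  5.9 -36.3  48.2]
w8 330 206 [ 21.9 -36.2  77.3] 28.6 end fan first [228] [ 17.8 -36.1  48.6]
```

View pics/w8c.png

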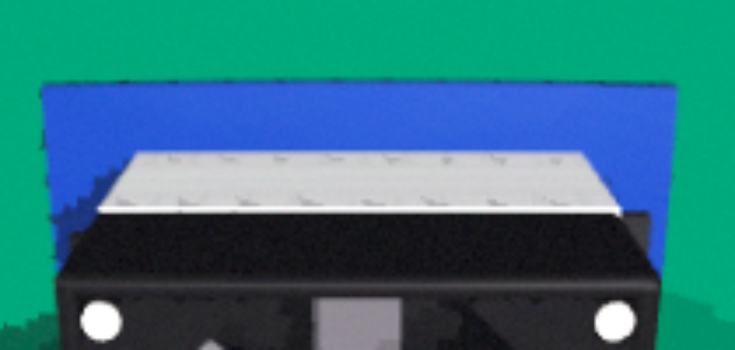

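```bash
python3 -m crank '{"delta_pos": [[0,0,0.0007],[0,0,0],[0,0,0]], "twist": [0,0,0]}';  python3 - <<'E'
from h import *
place(629.1,124.5,17.0,-1.15,-1.15);print(arm.read_state()['contact_force'])
E
```

```text
clock: 6.13
position: [628.3, 123.2, 105.8]
ee_rot: [0.804, -0.595, 0.0, -0.0]
contact_force: [-1.9, -1.0, 4.0]
gripper_width: 68.8
clock 6.13 z 105.8 yaw -72.98: twist 0.0003 then shift tool (0.1,-0.0)
[-1.89176234 -1.02362998  4.01870341]
```

Contact is light, about 4 N. Releasing.

```bash
python3 -m crank '{"delta_pos": [[0,0,0],[0,0,0],[0,0,0],[0,0,0],[0,0,-0.02],[0,0,-0.03],[0,0,-0.04],[0,0,-0.04]], "twist": [0,0,0,0,0,0,0,0]}' 1; python3 -m crank '{"delta_pos": [[0,0.03,-0.02],[0,0,0]], "twist": [0,0]}';python3 - <<'E'
from h import *
snap('wrist','w9'); plan(461.1,116.5,260,-105)
square('w9',282,165,58,70)
E
```

```text
clock: 6.8
position: [627.8, 122.9, 235.5]
ee_rot: [0.804, -0.595, -0.001, 0.001]
contact_force: [0.8, 1.6, -0.1]
gripper_width: 85.1
clock: 6.97
position: [598.8, 114.1, 261.6]
ee_rot: [0.804, -0.595, 0.002, -0.004]
contact_force: [-0.7, 0.6, 0.1]
gripper_width: 85.3
clock 7.02 pos [599.1 114.3 258.8] yaw -72.99 tilt [0.0056 0.0027] | d_tool mm [-42.5 131.3  -1.2] twist 0.5586 rad, rows>=4.5
   force [-0.2  0.2 -1.9] w 85.2
w9 minrect [629.6 125. ] [69.5 70.7] 17.1 | trim ang 18.00 c (629.7,124.8) size 69.0 69.0 n 3095 z95 283.4
```

View pics/w9.png

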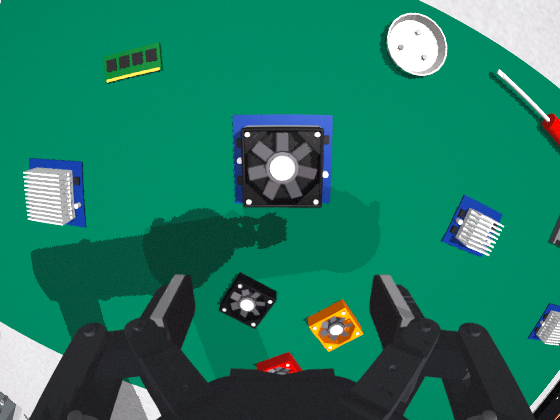

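```bash
python3 -m crank '{"delta_pos": [[-0.0106,0.0328,0],[-0.0106,0.0328,0],[-0.0106,0.0328,0],[-0.0106,0.0328,0],[0,0,0],[0,0,0],[0,0,0.03],[0,0,0.03]], "twist": [0,0,0,0,0.11,0.11,0.11,0.11]}';python3 -m crank '{"delta_pos": [[0,0,0],[0,0,0]], "twist": [0.118,0]}'; python3 - <<'E'
from h import *
plan(461.1,116.5,78,-105); plan(461.1,116.5,78,-105)
E
```

```text
clock: 7.68
position: [462.3, 117.2, 195.1]
ee_rot: [-0.653, 0.758, -0.0, 0.002]
contact_force: [-0.1, 0.1, -0.6]
gripper_width: 85.5
clock: 7.85
position: [460.6, 116.0, 192.3]
ee_rot: [-0.608, 0.794, 0.0, -0.003]
contact_force: [0.4, -0.2, -0.4]
gripper_width: 85.3
clock 7.85 pos [460.6 116.  192.3] yaw -105.10 tilt [-0.0056 -0.0034] | d_tool mm [ -0.6  -0.3 114.3] twist -0.0017 rad, rows>=2.7
   force [ 0.4 -0.2 -0.4] w 85.3
clock 7.85 pos [460.6 116.  192.3] yaw -105.10 tilt [-0.0056 -0.0034] | d_tool mm [ -0.6  -0.3 114.3] twist -0.0017 rad, rows>=2.7
   force [ 0.4 -0.2 -0.4] w 85.3
```

```bash
python3 -m crank '{"delta_pos": [[0,0,0.035],[0,0,0.035],[0,0,0.027],[0,0,0.01],[0,0,0.005],[0,0,0],[0,0,0]], "twist": [0,0,0,0,0,0,0]}';python3 - <<'E'
from h import *
snap('wrist','w10');plan(461.1,116.5,78,-105)
E
```

```text
clock: 8.43
position: [462.4, 117.0, 83.7]
ee_rot: [-0.61, 0.793, -0.0, 0.001]
contact_force: [-0.4, 0.4, 0.5]
gripper_width: 85.5
clock 8.48 pos [462.5 117.1  84.1] yaw -104.90 tilt [0.0021 0.0011] | d_tool mm [0.9 1.2 6.1] twist 0.0017 rad, rows>=0.2
   force [-0.8  0.   0.4] w 85.2
```

View pics/w10.png

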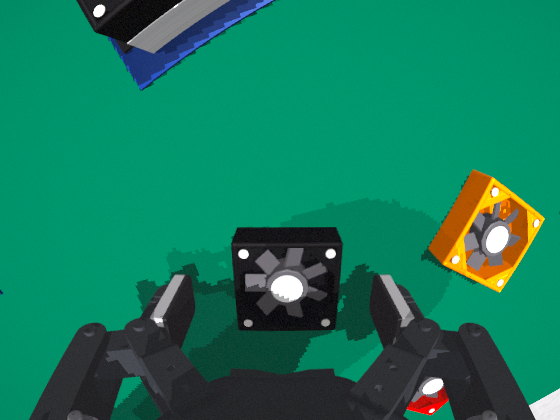

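```bash
python3 -m crank '{"delta_pos": [[0.001,0.001,0.005],[0,0,0]], "twist": [0,0]}' 1;python3 -m crank '{"delta_pos": [[0,0,0],[0,0,0],[0,0,0],[0,0,0],[0,0,0]], "twist": [0,0,0,0,0]}' 0;python3 - <<'E'
from h import *
plan(461.1,116.5,200,-105)
E
```

```text
clock: 8.65
position: [460.4, 115.9, 78.5]
ee_rot: [-0.609, 0.793, 0.0, 0.001]
contact_force: [0.1, -0.4, 0.2]
gripper_width: 85.4
clock: 9.07
position: [460.8, 116.1, 78.9]
ee_rot: [-0.609, 0.793, -0.0, 0.001]
contact_force: [-1.3, -0.1, 6.2]
gripper_width: 48.4
clock 9.07 pos [460.8 116.1  78.9] yaw -104.94 tilt [0.0011 0.0005] | d_tool mm [  -0.4   -0.2 -121.1] twist 0.0010 rad, rows>=2.9
   force [-1.3 -0.1  6.2] w 48.4
```

```bash
python3 -m crank '{"delta_pos": [[0,0,-0.02],[0,0,-0.03],[0,0,-0.035],[0,0,-0.035],[0,0,0]], "twist": [0,0,0,0,0]}';python3 - <<'E'
from h import *
snap('wrist','w11');dots('w11',50,54);plan(434,-397,200,-90)
E
```

```text
clock: 9.48
position: [463.5, 117.4, 204.6]
ee_rot: [-0.61, 0.793, -0.001, 0.007]
contact_force: [0.1, -0.1, 0.2]
gripper_width: 48.4
dot [414.2 187.5] 176 depthpt [111.2 -19.4 182.1] planept [ 54.31 -51.21]
dot [388.5 197.9] 24 depthpt [ 88.1 -10.4 180.7] planept [ 43.18 -46.55]
dot [236.9 254.7] 88 depthpt [-20.1 -20.3  55.7] planept [-19.83 -21.17]
dot [327.2 254.8] 85 depthpt [ 18.9 -20.4  55.6] planept [ 18.68 -21.13]
dot [386.2 272.3] 20 depthpt [ 94.3  59.5 179.9] planept [ 46.42 -11.74]
dot [388.6 295.4] 201 depthpt [101.2  85.9 181.2] planept [49.56  0.93]
dot [416.1 289.4] 17 depthpt [128.3  79.7 179.3] planept [63.44 -1.53]
dot [373.5 294.7] 49 depthpt [ 87.6  87.8 186.6] planept [41.93  0.08]
dot [241.9 326. ] 42 depthpt [-20.1  18.7  55.5] planept [-19.86  17.49]
dot [321.6 325.8] 41 depthpt [18.7 18.5 55.4] planept [18.51 17.35]
clock 9.53 pos [462.  116.8 201.7] yaw -104.95 tilt [0.0076 0.0046] | d_tool mm [ 503.7 -105.5    1.7] twist -0.2609 rad, rows>=12.3
   force [-0.5  0.  -2.1] w 48.8
```

```bash
python3 -m crank '{"delta_pos": [[0.03,-0.0065,0],[0.04,-0.0083,0],[0.04,-0.0083,0],[0.04,-0.0083,0],[0.04,-0.0083,0],[0.04,-0.0083,0],[0.04,-0.0083,0],[0.04,-0.0083,0]], "twist": [0,0,0,0,0,0,0,0]}';python3 -m crank '{"delta_pos": [[0.04,-0.0083,0],[0.04,-0.0083,0],[0.04,-0.0083,0],[0.04,-0.0083,0],[0.034,-0.007,0],[0,0,0],[0,0,0],[0,0,0]], "twist": [0,0,0,0,0,-0.09,-0.09,-0.08]}';python3 -m crank '{"delta_pos": [[0,0,0],[0,0,0]], "twist": [0,0]}';python3 - <<'E'
from h import *
snap('wrist','w12');dots('w12',50,55.5);plan(434,-397,200,-90)
E
```

```text
clock: 10.2
position: [441.4, -202.0, 196.8]
ee_rot: [-0.609, 0.793, 0.001, -0.001]
contact_force: [0.9, -0.3, 0.3]
gripper_width: 48.8
clock: 10.87
position: [430.3, -398.6, 195.7]
ee_rot: [0.707, -0.707, -0.002, 0.0]
contact_force: [0.0, 0.3, 0.6]
gripper_width: 48.8
clock: 11.03
position: [430.9, -397.8, 196.7]
ee_rot: [-0.706, 0.708, 0.001, -0.0]
contact_force: [-0.5, 0.9, -0.8]
gripper_width: 48.7
dot [151.2 238.1] 17 depthpt [-113.5   23.2  173.6] planept [-58.95 -27.86]
dot [236.7 254.5] 82 depthpt [-20.5 -20.6  55.8] planept [-20.41 -20.73]
dot [326.9 254.7] 84 depthpt [ 18.5 -20.6  55.6] planept [ 18.52 -20.67]
dot [351.  305.4] 55 depthpt [25.9 -9.5 32.9] planept [31.85  6.47]
dot [211.9 308.4] 32 depthpt [-28.1  -8.4  32.3] planept [-34.18   8.31]
dot [241.7 325.6] 36 depthpt [-20.4  18.1  55.4] planept [-20.43  18.21]
dot [321.5 325.6] 38 depthpt [18.4 18.2 55.5] planept [18.41 18.2 ]
clock 11.08 pos [ 431.1 -397.7  197.1] yaw -90.19 tilt [-0.0017  0.0012] | d_tool mm [-0.7 -2.9 -2.9] twist -0.0034 rad, rows>=0.1
   force [ 0.1 -0.1 -1.2] w 48.3
```

View pics/w12.png

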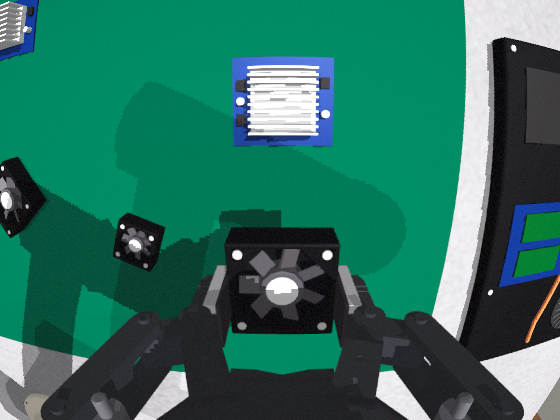

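```bash
python3 - <<'E'
from h import *
a=square('w12',283,100,33,50); b=square('w12',283,105,33,50,tol=3);square('w12',135,243,23,40); 
x=np.mean([a,b],0); place(a[0],a[1],0,-1.0,-1.25)
E
```

```text
w12 minrect [ 518.1 -397.3] [50.4 50.1] 89.7 | trim ang 89.50 c (517.8,-397.4) size 48.9 49.3 n 1912 z95 33.3
w12 minrect [ 518.1 -397.3] [50.4 50.1] 89.7 | trim ang 89.75 c (517.8,-397.4) size 48.9 49.3 n 1696 z95 33.3
w12 minrect [ 399.7 -265.1] [40.9 41.5] 68.7 | trim ang 69.25 c (399.9,-265.5) size 39.7 40.0 n 1202 z95 23.2
clock 11.08 z 197.1 yaw -90.19: twist -0.0034 then shift tool (0.6,-85.4)
```

```bash
python3 -m crank '{"delta_pos": [[0.0005,-0.028,0],[0,-0.030,0],[0,-0.027,0],[0,0,0.03],[0,0,0.03],[0,0,0.015],[0,0,0],[0,0,0]], "twist": [0,0,0,0,0,0,0,0]}';python3 -m crank '{"delta_pos": [[0,0,0],[0,0,0]], "twist": [0,0]}'
cat >> h.py <<'E'
def near(f,ft,size):
    "far side faces of held fan and of sink below, in tool frame; also x extents of the sink's visible strip"
    p,d,T,W=wpts(f); c=int(imaging.camera_model('wrist')['cx']); h=int(size*.7)
    a=[];b=[]
    X=T[...,0];Y=T[...,1];Z=T[...,2];v=np.arange(420)[:,None]
    reg=(v>150)&(v<300)&(abs(X+1)<size/2-6)&(Y<-size/2+6)&(Y>-size/2-14)
    fa=reg&(Z>ft+4)&(Z<ft+16); si=reg&(W[...,2]>12)&(W[...,2]<29)
    def line(k,lab):
        if k.sum()<30: print(lab,'few',k.sum()); return
        q=T[k]; y=q[:,1]; m=abs(y-np.median(y))<1.5; g=np.polyfit(q[m,0],y[m],1); print(lab,'n',k.sum(),'y at x=0: %.2f ang %.2f deg'%(g[1],np.degrees(g[0])))
    line(fa,'fan face'); line(si,'sink face')
    s2=(v>150)&(v<300)&(W[...,2]>14)&(W[...,2]<33)&(Y<-size/2+3)&(Y>-size/2-5)&(abs(X)<size*.7)
    if s2.sum(): print('sink strip x',np.percentile(X[s2],[.5,1,99,99.5]).round(1))
    f2=(v>150)&(v<300)&(Z>ft+3)&(Z<ft+18)&(Y<-size/2+3)&(Y>-size/2-5)&(abs(X)<size*.7)
    print('fan face x',np.percentile(X[f2],[.5,1,99,99.5]).round(1))
E
python3 - <<'E'
from h import *
snap('wrist','w13');place(518.1,-397.3,-.2,-1.0,-1.25);near('w8',47.5,70);near('w13',55.5,50)
E
```

```text
clock: 11.75
position: [516.3, -398.4, 122.3]
ee_rot: [-0.707, 0.708, 0.001, -0.001]
contact_force: [0.1, -0.2, -0.2]
gripper_width: 48.5
clock: 11.92
position: [517.4, -399.1, 125.2]
ee_rot: [-0.707, 0.708, -0.002, 0.0]
contact_force: [0.1, -0.0, -0.1]
gripper_width: 48.8
clock 11.97 z 125.2 yaw -90.08: twist 0.0021 then shift tool (-0.8,0.4)
fan face n 1414 y at x=0: -36.18 ang -0.05 deg
sink face n 1117 y at x=0: -36.22 ang -0.05 deg
sink strip x [-35.6 -35.2  33.2  33.6]
fan face x [-35.3 -34.8  32.6  33. ]
fan face n 912 y at x=0: -26.08 ang 0.15 deg
sink face n 898 y at x=0: -25.18 ang 0.10 deg
sink strip x [-26.4 -26.   22.8  23. ]
fan face x [-25.2 -24.9  23.3  23.6]
```

View pics/w13.png

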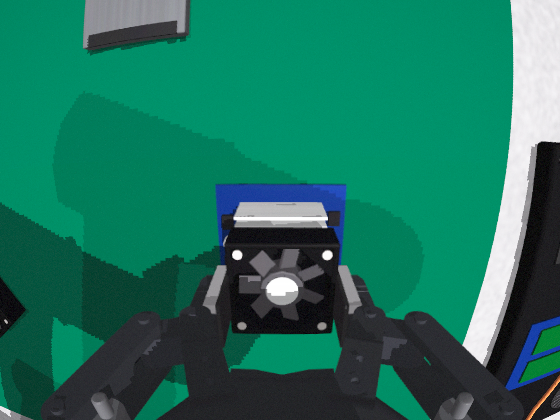

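```bash
python3 -m crank '{"delta_pos": [[-0.0008,0.0007,0.005],[0,0,0.005],[0,0,0.004],[0,0,0],[0,0,0]], "twist": [0.001,0,0,0,0]}'
python3 - <<'E'
from h import *
snap('wrist','w14');place(518.1,-397.3,-.2,-1.0,-1.25);near('w14',55.5,50)
E
```

```text
clock: 12.38
position: [515.8, -397.9, 109.0]
ee_rot: [-0.706, 0.708, 0.0, -0.0]
contact_force: [-0.2, -1.2, -0.0]
gripper_width: 48.4
clock 12.43 z 109.0 yaw -90.13: twist 0.0011 then shift tool (0.4,-1.1)
fan face n 899 y at x=0: -26.07 ang 0.07 deg
sink face n 800 y at x=0: -27.17 ang 0.04 deg
sink strip x [-24.9 -24.7  24.1  24.4]
fan face x [-25.2 -25.   23.4  23.5]
```

```bash
python3 -m crank '{"delta_pos": [[0,0,0],[0,0,0],[0,0,0],[0,0,0]], "twist": [0,0,0,0]}'
python3 - <<'E'
from h import *
snap('wrist','w15');place(518.1,-397.3,-.2,-1.0,-1.25);near('w15',55.5,50)
E
```

```text
clock: 12.77
position: [515.7, -397.9, 109.1]
ee_rot: [-0.706, 0.708, 0.0, -0.0]
contact_force: [1.1, 0.7, -0.9]
gripper_width: 48.6
clock 12.82 z 109.1 yaw -90.14: twist 0.0011 then shift tool (0.4,-1.1)
fan face n 901 y at x=0: -26.06 ang 0.11 deg
sink face n 795 y at x=0: -27.27 ang 0.07 deg
sink strip x [-25.  -24.7  24.2  24.5]
fan face x [-25.2 -24.9  23.2  23.6]
```

```bash
python3 -m crank '{"delta_pos": [[0.0005,-0.0011,-0.0005],[0,0,0],[0,0,0],[0,0,0],[0,0,0]], "twist": [0,0,0,0,0]}'
python3 - <<'E'
from h import *
snap('wrist','w16');place(518.1,-397.3,-.2,-1.0,-1.25);near('w16',55.5,50)
E
```

```text
clock: 13.23
position: [516.9, -398.4, 109.7]
ee_rot: [-0.706, 0.708, 0.0, -0.0]
contact_force: [0.6, -0.4, -0.1]
gripper_width: 48.8
clock 13.28 z 109.7 yaw -90.13: twist 0.0012 then shift tool (-0.1,0.0)
fan face n 903 y at x=0: -26.07 ang 0.05 deg
sink face n 793 y at x=0: -26.06 ang 0.05 deg
sink strip x [-25.3 -25.2  23.6  23.8]
fan face x [-25.3 -25.1  23.3  23.6]
```

```bash
python3 -m crank '{"delta_pos": [[0,0,0.0007],[0,0,0],[0,0,0.0005],[0,0,0],[0,0,0]], "twist": [0,0,0,0,0]}';python3 - <<'E'
from h import *
place(518.1,-397.3,-.2,-1.0,-1.25)
E
```

```text
clock: 13.7
position: [516.9, -398.4, 108.9]
ee_rot: [-0.706, 0.708, -0.0, -0.0]
contact_force: [-1.3, 0.7, 2.4]
gripper_width: 48.6
clock 13.70 z 108.9 yaw -90.12: twist 0.0014 then shift tool (-0.1,0.1)
```

```bash
python3 -m crank '{"delta_pos": [[0,0,0],[0,0,0],[0,0,0],[0,0,0],[0,0,-0.02],[0,0,-0.03],[0,0,-0.04],[0,0,-0.04]], "twist": [0,0,0,0,0,0,0,0]}' 1; python3 -m crank '{"delta_pos": [[0,0.035,-0.01],[0,0,0],[0,0,0]], "twist": [0,0,0]}';python3 - <<'E'
from h import *
snap('wrist','w17'); plan(399.7,-265.1,200,-111.3)
square('w17',282,165,53,50)
E
```

```text
clock: 14.37
position: [516.4, -398.2, 238.9]
ee_rot: [-0.706, 0.708, 0.001, -0.001]
contact_force: [1.2, -0.8, 0.2]
gripper_width: 85.3
clock: 14.62
position: [481.1, -398.5, 250.3]
ee_rot: [-0.706, 0.708, -0.001, 0.001]
contact_force: [0.7, -0.5, -0.5]
gripper_width: 85.5
clock 14.67 pos [ 481.6 -398.3  249. ] yaw -90.16 tilt [ 0.0011 -0.0003] | d_tool mm [-133.    82.3   49. ] twist 0.3689 rad, rows>=3.9
   force [-0.2 -0.5  0.3] w 85.2
w17 minrect [ 518.3 -397.6] [50.3 49.5] 89.7 | trim ang 89.50 c (518.4,-397.5) size 49.1 49.0 n 2026 z95 274.3
```

View pics/w17.png

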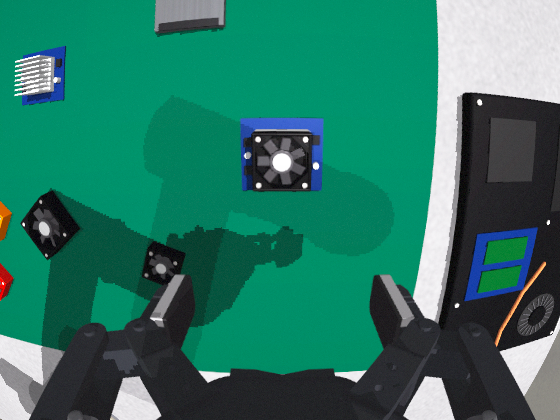

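```bash
python3 -m crank '{"delta_pos": [[-0.0266,0.0165,0.01],[-0.0266,0.0165,0.01],[-0.0266,0.0165,0.01],[-0.0266,0.0165,0.01],[-0.0266,0.0163,0.009],[0,0,0],[0,0,0],[0,0,0]], "twist": [0,0,0,0,0,0.12,0.12,0.12]}';python3 -m crank '{"delta_pos": [[0,0,0],[0,0,0],[0,0,0]], "twist": [0.009,0,0]}';python3 - <<'E'
from h import *
snap('wrist','w18'); plan(399.7,-265.1,78,-111.3)
import sys
E
```

```text
clock: 15.33
position: [400.1, -264.4, 198.5]
ee_rot: [-0.566, 0.824, 0.001, -0.001]
contact_force: [-0.3, -0.9, 0.6]
gripper_width: 85.4
clock: 15.58
position: [400.1, -265.1, 198.9]
ee_rot: [-0.565, 0.825, 0.0, -0.0]
contact_force: [-0.5, -1.2, 0.5]
gripper_width: 85.5
clock 15.63 pos [ 400.1 -265.1  199. ] yaw -111.16 tilt [-0.0009  0.0002] | d_tool mm [1.00e-01 4.00e-01 1.21e+02] twist 0.0025 rad, rows>=2.9
   force [ 0.1 -0.2 -0. ] w 85.5
```

View pics/w18.png

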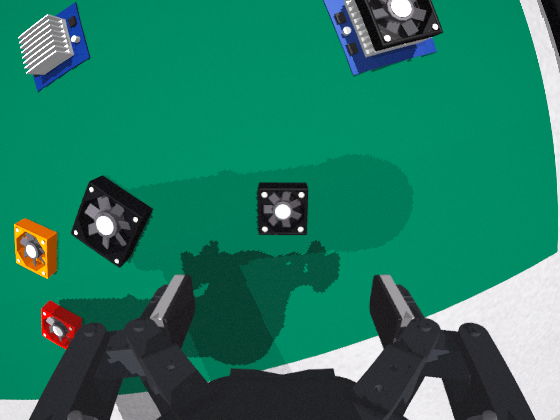

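```bash
python3 - <<'E'
from h import *
square('w18',283,210,23,40); square('w18',105,225,28,60); square('w18',45,45,33,40)
E
python3 -m crank '{"delta_pos": [[0,0,0.03],[0,0,0.035],[0,0,0.03],[0,0,0.015],[0,0,0.005],[0,0,0],[0,0,0]], "twist": [0,0,0,0,0,0,0]}';python3 - <<'E'
from h import *
plan(400.1,-265.1,80,-111.3)
E
```

```text
w18 minrect [ 400.  -264.7] [40.1 40.3] 69.2 | trim ang 69.00 c (400.1,-264.8) size 39.4 39.7 n 1522 z95 218.5
w18 minrect [ 446.2 -113.1] [60.9 61.3] 35.0 | trim ang 35.00 c (446.0,-113.7) size 59.4 59.7 n 2086 z95 27.9
w18 minrect [ 624.6 -121.3] [41.  41.5] 86.3 | trim ang 86.00 c (624.5,-121.7) size 39.4 40.3 n 1139 z95 33.0
clock: 16.22
position: [400.6, -265.4, 85.0]
ee_rot: [-0.565, 0.825, -0.0, 0.0]
contact_force: [-0.9, -0.3, -0.1]
gripper_width: 85.5
clock 16.22 pos [ 400.6 -265.4   85. ] yaw -111.22 tilt [ 0.0009 -0.0005] | d_tool mm [-0.1  0.5  5. ] twist 0.0014 rad, rows>=0.1
   force [-0.9 -0.3 -0.1] w 85.5
```

```bash
python3 -m crank '{"delta_pos": [[0,0.0005,0.005],[0,0,0]], "twist": [-0.005,0]}' 1;python3 -m crank '{"delta_pos": [[0,0,0],[0,0,0],[0,0,0],[0,0,0],[0,0,0],[0,0,0]], "twist": [0,0,0,0,0,0]}' 0;python3 -m crank '{"delta_pos": [[0,0,-0.02],[0,0,-0.03],[0,0,-0.035],[0,0,-0.035],[0,0,0],[0,0,0]], "twist": [0,0,0,0,0,0]}';python3 - <<'E'
from h import *
snap('wrist','w19');dots('w19',40,58)
# hover: sink at tool y=-85, psi -93
c=np.radians(-93);Y=np.array([np.sin(c),-np.cos(c)]);t=np.array([625.3,-121.2])+85*Y;print(t);plan(*t,200,-93)
E
```

```text
clock: 16.38
position: [399.8, -265.0, 80.1]
ee_rot: [-0.567, 0.824, -0.001, 0.001]
contact_force: [-0.3, 0.5, -0.3]
gripper_width: 85.5
clock: 16.88
position: [399.9, -265.1, 80.2]
ee_rot: [-0.567, 0.824, -0.001, 0.0]
contact_force: [-0.1, 0.4, 5.5]
gripper_width: 38.6
clock: 17.38
position: [400.2, -265.1, 201.4]
ee_rot: [-0.566, 0.824, -0.002, 0.002]
contact_force: [-0.4, 0.9, -0.7]
gripper_width: 38.8
dot [249.  265.4] 82 depthpt [-15.1 -14.4  57.1] planept [-15.17 -13.86]
dot [314.6 265.3] 80 depthpt [ 13.9 -14.4  57. ] planept [ 14.04 -13.92]
dot [260.9 288.4] 11 depthpt [-10.5   1.1  62.7] planept [-10.17  -1.84]
dot [251.6 317.8] 40 depthpt [-15.1  14.4  56.7] planept [-15.23  15.39]
dot [311.9 317.6] 38 depthpt [14.  14.4 56.8] planept [14.12 15.29]
dot [415.2 358.7] 29 depthpt [161.4 195.5 199.5] planept [76.33 49.92]
[ 540.41648955 -116.75144372]
clock 17.43 pos [ 399.1 -264.7  199.7] yaw -111.02 tilt [0.0011 0.0004] | d_tool mm [-188.8  -78.8   -0.3] twist -0.3146 rad, rows>=4.9
   force [-0.1  0.2 -1.6] w 38.4
```

View pics/w19.png

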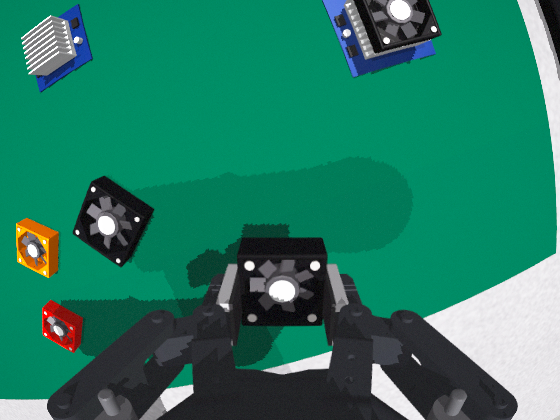

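Fan40 is held level, with its hub at (283,289) and its top at tool z≈57, so its underside is at 77.

```bash
python3 -m crank '{"delta_pos": [[-0.0315,-0.0131,0],[-0.0315,-0.0131,0],[-0.0315,-0.0131,0],[-0.0315,-0.0131,0],[-0.0315,-0.0131,0],[-0.0315,-0.0131,0],[0,0,0],[0,0,0]], "twist": [0,0,0,0,0,0,-0.105,-0.105]}';python3 -m crank '{"delta_pos": [[0,0,0],[0,0,0],[0,0,0],[0,0,0]], "twist": [-0.105,0,0,0]}';python3 - <<'E'
from h import *
snap('wrist','w20');dots('w20',40,57)
a=square('w20',283,105,33,40)
place(a[0],a[1],a[2],-1,-.1)
E
```

```text
clock: 18.1
position: [540.8, -115.0, 196.7]
ee_rot: [-0.653, 0.758, 0.002, -0.002]
contact_force: [-0.2, 0.1, -0.1]
gripper_width: 38.5
clock: 18.43
position: [540.0, -116.7, 198.4]
ee_rot: [-0.688, 0.726, 0.001, -0.001]
contact_force: [-0.0, 0.3, 0.1]
gripper_width: 38.6
dot [249.1 265.4] 83 depthpt [-15.3 -14.8  56.8] planept [-15.36 -14.65]
dot [314.6 265.3] 79 depthpt [ 13.6 -14.8  56.9] planept [ 13.59 -14.74]
dot [153. 277.] 17 depthpt [-118.9   62.8  174.8] planept [-62.15  -6.92]
dot [162.4 300.6] 141 depthpt [-114.9   90.   176.9] planept [-59.58   6.43]
dot [225.  306.6] 34 depthpt [-23.   -8.5  33.7] planept [-27.99   8.05]
dot [251.7 317.9] 43 depthpt [-15.4  14.4  57. ] planept [-15.42  14.45]
dot [311.7 317.8] 44 depthpt [13.6 14.2 56.8] planept [13.59 14.39]
dot [279.9 340.4] 17 depthpt [ -2.6 128.1 170.4] planept [-1.82 28.93]
w20 minrect [ 625.5 -121.2] [40.3 40.2] 87.1 | trim ang 87.25 c (625.4,-121.0) size 39.1 39.9 n 1127 z95 33.3
clock 18.48 z 198.7 yaw -93.06: twist -0.0054 then shift tool (1.2,-85.3)
```

View pics/w20.png

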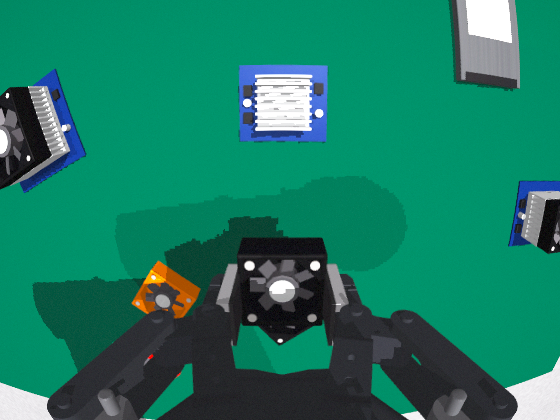

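```bash
python3 -m crank '{"delta_pos": [[0.0012,-0.028,0],[0,-0.030,0],[0,-0.0274,0],[0,0,0.03],[0,0,0.03],[0,0,0.015],[0,0,0],[0,0,0]], "twist": [-0.003,0,0,0,0,0,0,0]}';python3 -m crank '{"delta_pos": [[0,0,0],[0,0,0],[0,0,0]], "twist": [0,0,0]}'
python3 - <<'E'
from h import *
snap('wrist','w21');place(625.5,-121.1,87.1,-.9,-.15);near('w21',57,40)
E
```

```text
clock: 19.15
position: [625.5, -122.3, 123.8]
ee_rot: [-0.69, 0.724, 0.001, -0.001]
contact_force: [1.1, 0.5, -0.0]
gripper_width: 38.3
clock: 19.4
position: [626.5, -122.1, 126.4]
ee_rot: [-0.69, 0.724, -0.001, 0.001]
contact_force: [0.5, 0.3, -0.6]
gripper_width: 38.6
clock 19.45 z 126.1 yaw -92.77: twist 0.0023 then shift tool (0.0,1.0)
fan face n 653 y at x=0: -20.19 ang -0.05 deg
sink face n 483 y at x=0: -18.37 ang 0.42 deg
sink strip x [-20.6 -20.4  18.8  19.1]
fan face x [-20.3 -20.1  18.5  18.7]
```

View pics/w21.png

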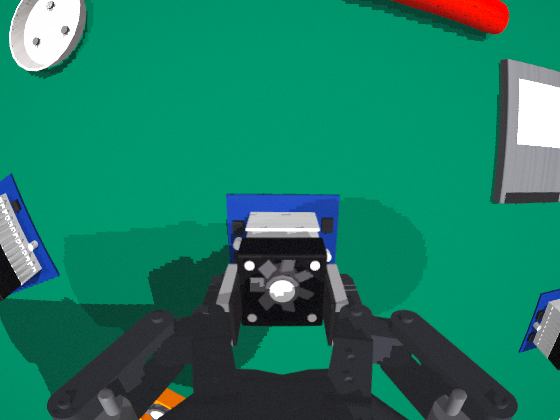

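```bash
python3 -m crank '{"delta_pos": [[0,0.001,0.005],[0,0,0.005],[0,0,0.002],[0,0,0],[0,0,0],[0,0,0]], "twist": [0.002,0,0,0,0,0]}'
python3 - <<'E'
from h import *
snap('wrist','w22');place(625.5,-121.1,87.1,-.9,-.15);near('w22',57,40)
E
```

```text
clock: 19.95
position: [624.9, -122.0, 112.5]
ee_rot: [-0.689, 0.725, -0.0, -0.0]
contact_force: [-0.2, 0.0, 0.3]
gripper_width: 38.4
clock 20.00 z 112.6 yaw -92.88: twist 0.0004 then shift tool (-0.0,-0.4)
fan face n 660 y at x=0: -20.17 ang 0.11 deg
sink face n 600 y at x=0: -20.39 ang 0.25 deg
sink strip x [-20.5 -20.3  18.8  19. ]
fan face x [-20.3 -20.1  18.4  18.6]
```

```bash
python3 -m crank '{"delta_pos": [[0,-0.0003,0.001],[0,0,0.0005],[0,0,0],[0,0,0],[0,0,0]], "twist": [0,0,0,0,0]}'
python3 - <<'E'
from h import *
snap('wrist','w23');place(625.5,-121.1,87.1,-.9,-.15);near('w23',57,40)
E
```

```text
clock: 20.42
position: [625.1, -122.0, 111.0]
ee_rot: [-0.689, 0.725, -0.0, 0.0]
contact_force: [0.1, -0.5, -0.2]
gripper_width: 38.7
clock 20.47 z 111.1 yaw -92.88: twist 0.0004 then shift tool (-0.0,-0.2)
fan face n 656 y at x=0: -20.19 ang 0.07 deg
sink face n 605 y at x=0: -20.16 ang 0.18 deg
sink strip x [-20.4 -20.1  18.9  19.1]
fan face x [-20.2 -20.1  18.5  18.7]
```

```bash
python3 -m crank '{"delta_pos": [[0,0,0.0008],[0,0,0.0],[0,0,0.0006],[0,0,0],[0,0,0]], "twist": [0,0,0,0,0]}'
```

```text
clock: 20.88
position: [625.1, -122.0, 110.2]
ee_rot: [-0.689, 0.725, -0.0, 0.0]
contact_force: [-1.9, 0.9, 4.9]
gripper_width: 38.8
```

```bash
python3 -m crank '{"delta_pos": [[0,0,0],[0,0,0],[0,0,0],[0,0,0],[0,0,-0.02],[0,0,-0.03],[0,0,-0.04],[0,0,-0.04]], "twist": [0,0,0,0,0,0,0,0]}' 1; python3 -m crank '{"delta_pos": [[0,0.035,-0.01],[0,0,0],[0,0,0]], "twist": [0,0,0]}';python3 - <<'E'
from h import *
snap('wrist','w24'); plan(446,-113,200,-55)
square('w24',282,165,53,40)
E
```

```text
clock: 21.55
position: [624.4, -122.0, 239.9]
ee_rot: [-0.689, 0.725, 0.001, -0.001]
contact_force: [1.6, 0.5, -0.3]
gripper_width: 85.3
clock: 21.8
position: [589.3, -120.2, 251.2]
ee_rot: [-0.689, 0.725, -0.001, 0.001]
contact_force: [-0.7, 0.6, -0.8]
gripper_width: 85.4
clock 21.85 pos [ 589.9 -120.3  250.1] yaw -92.88 tilt [0.0012 0.0001] | d_tool mm [ -0.  144.1  50.1] twist -0.6612 rad, rows>=5.3
   force [ 0.3  0.3 -1. ] w 85.6
w24 minrect [ 625.5 -120.9] [40.1 39.4] 86.7 | trim ang 87.75 c (625.5,-120.8) size 39.4 38.9 n 1334 z95 276.1
```

View pics/w24.png

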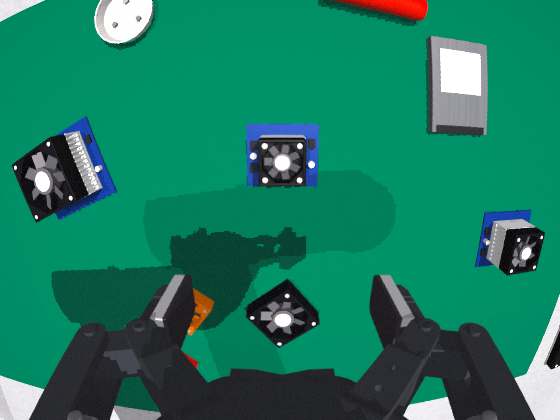

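Fan40 sits on its sink, with its hub at (282,162). Next is fan60.

```bash
python3 -m crank '{"delta_pos": [[0,0.036,0.01],[0,0.036,0.01],[0,0.036,0.01],[0,0.036,0.01],[0,0,0.01],[0,0,0],[0,0,0],[0,0,0]], "twist": [0,0,0,0,-0.12,-0.12,-0.12,-0.12]}';python3 -m crank '{"delta_pos": [[0,0,0],[0,0,0],[0,0,0],[0,0,0]], "twist": [-0.12,-0.061,0,0]}';python3 - <<'E'
from h import *
snap('wrist','w25'); a=square('w25',282,205,28,60); plan(a[0],a[1],77,a[2]-90)
E
```

```text
clock: 22.52
position: [446.6, -113.0, 198.6]
ee_rot: [0.843, -0.537, -0.001, 0.001]
contact_force: [0.4, 0.2, 0.3]
gripper_width: 85.6
clock: 22.85
position: [446.7, -113.0, 198.8]
ee_rot: [0.887, -0.463, -0.001, 0.0]
contact_force: [0.2, -0.5, 1.2]
gripper_width: 85.3
w25 minrect [ 446.4 -112.5] [60.8 60.6] 35.3 | trim ang 36.00 c (446.7,-112.6) size 59.7 59.2 n 2894 z95 221.0
clock 22.90 pos [ 446.6 -113.   198.9] yaw -55.10 tilt [-0.0013 -0.0002] | d_tool mm [ -0.3  -0.4 121.9] twist -0.0192 rad, rows>=2.9
   force [-0.4  0.3  0.1] w 85.3
```

View pics/w25.png

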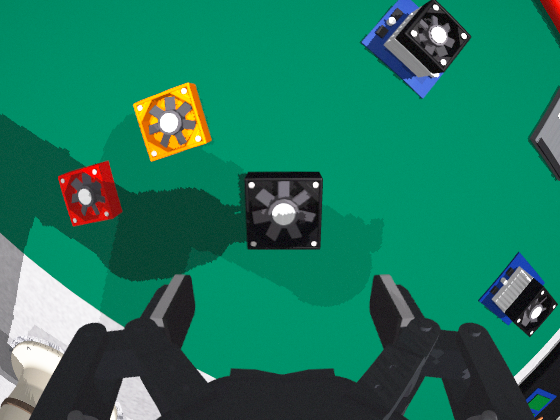

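```bash
python3 -m crank '{"delta_pos": [[0,0,0.03],[0,0,0.035],[0,0,0.03],[0,0,0.018],[0,0,0.006],[0,0,0],[0,0,0]], "twist": [-0.007,0,0,0,0,0,0]}';python3 - <<'E'
from h import *
plan(446.5,-112.5,76,-54.7)
E
```

```text
clock: 23.48
position: [447.0, -113.0, 81.0]
ee_rot: [0.889, -0.459, 0.0, -0.0]
contact_force: [1.1, -0.2, 0.5]
gripper_width: 85.2
clock 23.48 pos [ 447. -113.   81.] yaw -54.61 tilt [ 0.0006 -0.0002] | d_tool mm [-0.7  0.1  5. ] twist 0.0016 rad, rows>=0.1
   force [ 1.1 -0.2  0.5] w 85.2
```

```bash
python3 -m crank '{"delta_pos": [[-0.0005,0,0.004],[0,0,0]], "twist": [0,0]}' 1;python3 -m crank '{"delta_pos": [[0,0,0],[0,0,0],[0,0,0],[0,0,0],[0,0,0],[0,0,0]], "twist": [0,0,0,0,0,0]}' 0;python3 -m crank '{"delta_pos": [[0,0,-0.02],[0,0,-0.03],[0,0,-0.035],[0,0,-0.035],[0,0,0],[0,0,0]], "twist": [0,0,0,0,0,0]}';python3 - <<'E'
from h import *
snap('wrist','w26');dots('w26',60,51)
c=np.radians(-80);Y=np.array([np.sin(c),-np.cos(c)]);t=np.array([517.6,385.9])+85*Y;print(t);plan(*t,200,-80)
E
```

```text
clock: 23.65
position: [446.5, -112.5, 77.4]
ee_rot: [0.889, -0.459, 0.001, -0.001]
contact_force: [0.8, -0.0, 0.5]
gripper_width: 85.1
clock: 24.15
position: [446.4, -112.6, 77.7]
ee_rot: [0.889, -0.459, 0.001, -0.0]
contact_force: [-0.0, 0.5, 5.6]
gripper_width: 58.6
clock: 24.65
position: [446.7, -112.5, 198.9]
ee_rot: [0.889, -0.459, 0.003, -0.002]
contact_force: [0.5, -0.1, -1.6]
gripper_width: 59.0
dot [222.3 254.7] 73 depthpt [-25.8 -24.3  49.4] planept [-26.16 -23.49]
dot [340.9 255. ] 96 depthpt [ 23.2 -24.1  49.7] planept [ 23.46 -23.44]
dot [197.  309.9] 52 depthpt [-33.9  -9.6  30.2] planept [-40.64   5.62]
dot [366.5 309.8] 54 depthpt [31.3 -9.8 30.1] planept [38.09  5.46]
dot [332.3 344.6] 54 depthpt [23.3 24.9 49.5] planept [23.62 26.34]
dot [231.3 344.6] 41 depthpt [-25.7  24.8  49.3] planept [-26.06  26.36]
[433.89134099 371.1399049 ]
clock 24.70 pos [ 445.6 -112.5  197.2] yaw -54.64 tilt [0.0016 0.0007] | d_tool mm [-401.2 -270.3   -2.8] twist 0.4426 rad, rows>=11.6
   force [ 0.4  0.3 -1. ] w 58.8
```

View pics/w26.png

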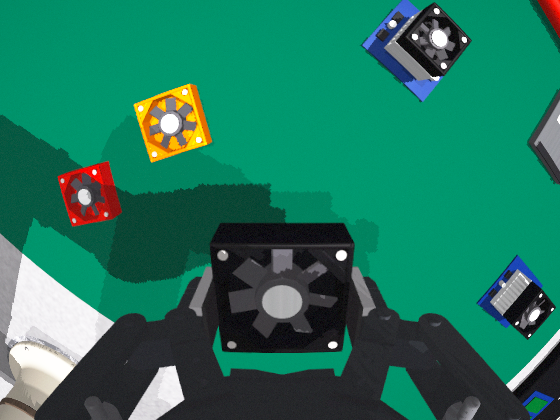

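```bash
python3 -m crank '{"delta_pos": [[-0.025,-0.0168,0],[-0.032,-0.0216,0],[-0.032,-0.0216,0],[-0.032,-0.0216,0],[-0.032,-0.0216,0],[-0.032,-0.0216,0],[-0.032,-0.0216,0],[-0.032,-0.0216,0]], "twist": [0,0,0,0,0,0,0,0]}';python3 -m crank '{"delta_pos": [[-0.032,-0.0216,0],[-0.032,-0.0216,0],[-0.032,-0.0216,0],[-0.032,-0.0216,0],[-0.024,-0.0161,0],[0,0,0],[0,0,0],[0,0,0]], "twist": [0,0,0,0,0,0.11,0.11,0.11]}';python3 -m crank '{"delta_pos": [[0,0,0],[0,0,0],[0,0,0],[0,0,0]], "twist": [0.112,0,0,0]}';python3 - <<'E'
from h import *
snap('wrist','w27');dots('w27',60,49.5)
a=square('w27',283,105,33,60); place(a[0],a[1],a[2],-1.2,0)
E
```

```text
clock: 25.37
position: [437.4, 188.9, 194.9]
ee_rot: [0.889, -0.459, -0.001, 0.002]
contact_force: [0.5, -0.3, -1.1]
gripper_width: 58.9
clock: 26.03
position: [433.2, 370.9, 193.8]
ee_rot: [0.8, -0.6, -0.0, 0.003]
contact_force: [0.4, 0.2, -0.8]
gripper_width: 58.6
clock: 26.37
position: [434.0, 370.5, 195.5]
ee_rot: [0.767, -0.642, 0.0, 0.001]
contact_force: [1.0, -0.4, -0.9]
gripper_width: 58.9
dot [222.3 255.1] 97 depthpt [-25.6 -23.5  49.4] planept [-25.66 -23.48]
dot [341.1 255. ] 91 depthpt [ 23.4 -23.6  49.6] planept [ 23.39 -23.61]
dot [242.5 268.6] 27 depthpt [-18.7 -12.6  58.1] planept [-17.54 -17.29]
dot [199.2 311.5] 11 depthpt [-32.8  -8.5  30. ] planept [-39.02   5.91]
dot [231.4 344.7] 43 depthpt [-25.5  25.3  49.1] planept [-25.53  25.64]
dot [332.4 344.8] 53 depthpt [23.5 25.4 49.2] planept [23.56 25.65]
dot [225.8 374.1] 17 depthpt [-66.1 205.8 195.2] planept [-30.43  47.52]
w27 minrect [517.9 386.1] [59.8 60.3] 10.3 | trim ang 10.00 c (517.9,386.0) size 58.6 58.8 n 2567 z95 33.3
clock 26.42 z 195.8 yaw -79.84: twist 0.0028 then shift tool (0.6,-85.2)
```

View pics/w27.png

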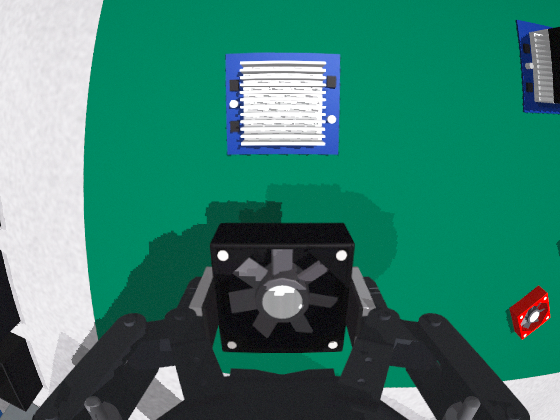

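```bash
python3 -m crank '{"delta_pos": [[0.0004,-0.028,0],[0,-0.030,0],[0,-0.0275,0],[0,0,0.03],[0,0,0.03],[0,0,0.015],[0,0,0],[0,0,0]], "twist": [0,0,0,0,0,0,0,0]}';python3 -m crank '{"delta_pos": [[0,0,0],[0,0,0],[0,0,0]], "twist": [0,0,0]}'
python3 - <<'E'
from h import *
snap('wrist','w28');place(517.9,386.1,10.2,-1.05,1.05);near('w28',49.5,60)
E
```

```text
clock: 27.08
position: [518.5, 385.2, 120.8]
ee_rot: [0.767, -0.642, 0.0, 0.001]
contact_force: [1.0, 0.5, -0.4]
gripper_width: 58.7
clock: 27.33
position: [519.0, 386.2, 123.5]
ee_rot: [0.767, -0.642, 0.0, -0.002]
contact_force: [-0.8, -0.3, -0.3]
gripper_width: 58.8
clock 27.38 z 123.2 yaw -79.91: twist -0.0019 then shift tool (0.8,-0.1)
fan face n 1161 y at x=0: -29.03 ang -0.13 deg
sink face n 777 y at x=0: -28.77 ang -0.13 deg
sink strip x [-29.4 -28.9  29.7  30.1]
fan face x [-30.4 -30.   27.7  28. ]
```

View pics/w28.png

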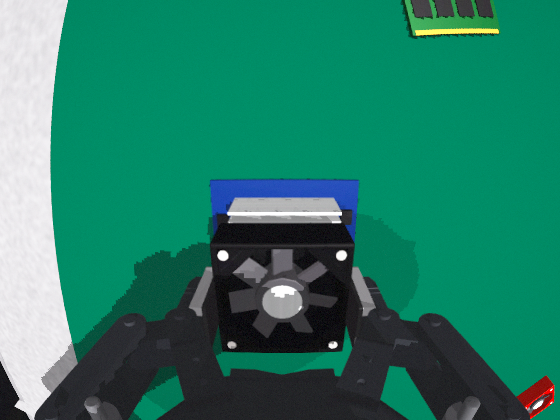

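```bash
python3 -m crank '{"delta_pos": [[0.0008,0,0.005],[0,0,0.005],[0,0,0.002],[0,0,0],[0,0,0],[0,0,0]], "twist": [0,0,0,0,0,0]}'
python3 - <<'E'
from h import *
snap('wrist','w29');place(517.9,386.1,10.2,-1.05,1.05);near('w29',49.5,60)
E
```

```text
clock: 27.88
position: [518.7, 384.8, 109.6]
ee_rot: [0.766, -0.642, 0.0, 0.0]
contact_force: [1.3, -0.3, -2.1]
gripper_width: 58.7
clock 27.93 z 109.7 yaw -79.93: twist -0.0022 then shift tool (-0.4,-0.5)
fan face n 1152 y at x=0: -29.02 ang -0.13 deg
sink face n 964 y at x=0: -29.54 ang -0.18 deg
sink strip x [-31.1 -30.7  28.2  28.5]
fan face x [-30.4 -30.   27.6  28.1]
```

```bash
python3 -m crank '{"delta_pos": [[-0.0002,-0.0005,0.0005],[0,0,0],[0,0,0],[0,0,0]], "twist": [-0.001,0,0,0]}'
python3 - <<'E'
from h import *
snap('wrist','w30');place(517.9,386.1,10.2,-1.05,1.05);near('w30',49.5,60)
E
```

```text
clock: 28.27
position: [519.1, 385.1, 109.2]
ee_rot: [0.767, -0.642, 0.0, -0.0]
contact_force: [0.4, -0.4, -1.1]
gripper_width: 58.5
clock 28.32 z 109.2 yaw -79.87: twist -0.0013 then shift tool (-0.2,-0.0)
fan face n 1176 y at x=0: -29.02 ang -0.09 deg
sink face n 966 y at x=0: -29.08 ang -0.10 deg
sink strip x [-30.9 -30.6  28.3  28.7]
fan face x [-30.5 -30.1  27.8  28.1]
```

Aligned. I'll lower until it touches.

```bash
python3 -m crank '{"delta_pos": [[0,0,0.001],[0,0,0.0],[0,0,0.0008],[0,0,0],[0,0,0]], "twist": [0,0,0,0,0]}'
```

```text
clock: 28.73
position: [519.1, 385.0, 107.8]
ee_rot: [0.767, -0.642, 0.0, -0.0]
contact_force: [-2.4, -1.2, 2.3]
gripper_width: 58.7
```

```bash
python3 -m crank '{"delta_pos": [[0,0,0.0003],[0,0,0],[0,0,0]], "twist": [0,0,0]}'; python3 -m crank '{"delta_pos": [[0,0,0],[0,0,0],[0,0,0],[0,0,0],[0,0,-0.02],[0,0,-0.03],[0,0,-0.04],[0,0,-0.04]], "twist": [0,0,0,0,0,0,0,0]}' 1; python3 -m crank '{"delta_pos": [[0,0.035,-0.01],[0,0,0],[0,0,0],[0,0,0]], "twist": [0,0,0,0]}';python3 - <<'E'
from h import *
snap('wrist','w31'); square('w31',282,165,58,60)
snap('top','top1'); snap('scene','s2')
t0=cv2.imread('pics/top0.png');t1=cv2.imread('pics/top1.png')
z=np.load('pics/top1.npz');W=world('top',z['d'])
for n,(x,y,zt,h) in dict(s60=(518,386,58,30),s70=(629.3,124.5,58,35),s40=(625.7,-121,53,20),s50=(518.5,-397,53,25)).items():
    k=(abs(W[...,2]-zt)<6)&(np.hypot(W[...,0]-x,W[...,1]-y)<h*1.7); q=W[k][:,:2].astype(np.float32); print(n,k.sum(),cv2.minAreaRect(q))
d=cv2.absdiff(t0,t1).sum(-1); print('drive diff',d[125:170,400:440].mean(),'mem',d[135:155,145:177].mean(),'decoys',d[230:303,252:300].mean())
E
```

```text
clock: 28.98
position: [519.1, 385.0, 107.8]
ee_rot: [0.767, -0.642, 0.0, -0.0]
contact_force: [-1.4, -0.7, 5.6]
gripper_width: 58.7
clock: 29.65
position: [518.8, 384.6, 237.3]
ee_rot: [0.767, -0.642, 0.0, 0.001]
contact_force: [0.3, 1.0, -0.1]
gripper_width: 85.2
clock: 29.98
position: [484.6, 378.9, 246.9]
ee_rot: [0.767, -0.642, -0.0, -0.0]
contact_force: [1.0, 0.2, -0.2]
gripper_width: 85.2
w31 minrect [518.4 386. ] [59.6 60.3] 10.5 | trim ang 10.50 c (518.4,386.0) size 58.8 59.1 n 2653 z95 269.3
s60 256 ((518.9666137695312, 385.3509826660156), (61.09615707397461, 61.431678771972656), 10.507475852966309)
s70 518 ((629.4772338867188, 124.71669006347656), (70.88804626464844, 69.87002563476562), 16.89046859741211)
s40 214 ((625.6272583007812, -120.41991424560547), (39.98413848876953, 40.95851135253906), 86.97642517089844)
s50 334 ((519.0220336914062, -396.1968078613281), (50.50473403930664, 49.80404281616211), 89.89372253417969)
drive diff 8.136666666666667 mem 7.4671875 decoys 8.064497716894977
```

View pics/w31.png

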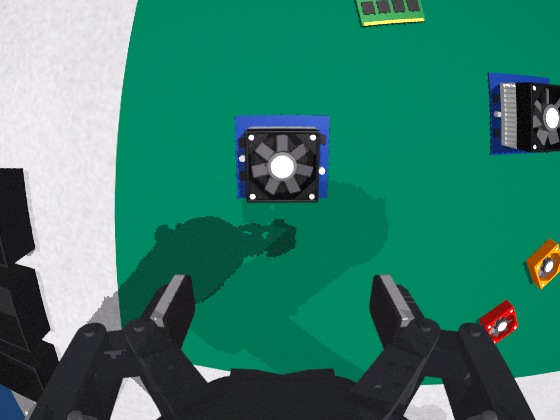

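View pics/top1.png

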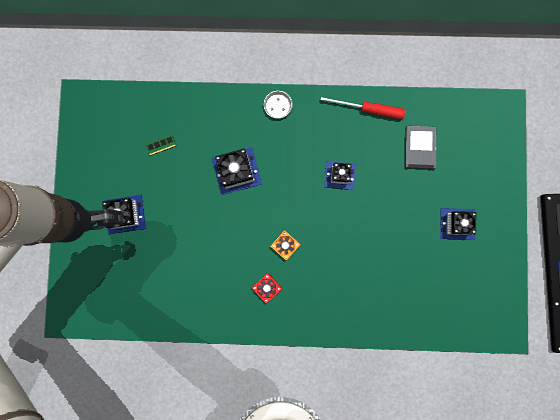

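View pics/s2.png

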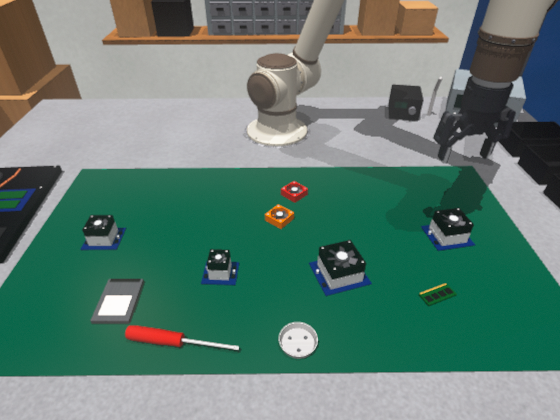

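All four fans are on their sinks at the right height and within about 1 mm. The bystanders are unmoved and the gripper is clear, so I'm handing in.

```bash
python3 -c "
from bench import job_done; print(job_done())"
```

```text
the job is handed in; nothing more can be done
None
```

All four fans are on the heat sinks of their own size, blades up. I gripped each by its sides and lined it up with its sink using the wrist camera. I lowered each one until it touched with 2–6 N, released it, and handed in at about 30 s.

- **Position:** in the last wrist views the fans sat within about 0.8 mm and 0.4° of the sink positions I had measured. Just before touching down, the fan and sink faces agreed to about 0.1 mm along the tool's y axis and 0.4 mm along x. For fan70 the x extents were only compared afterwards.
- **Height:** the fan tops read at the expected 53 or 58 mm, so the fans lie flat on the fins.
- **Disagreement:** the top camera put the fan centres up to about 1 mm from the first sink measurements. That is within its 2 mm calibration.
- **Left alone:** the disk drive, memory module and the two coloured fans showed no change between the first and last top pictures.

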